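# Scan the middle freezer box of the stack

### The job

The middle box of the three-high stack of freezer boxes must be scanned: take it out and set it on the black glass plate of the rack reader, centred and lined up with the plate. Put the box that was on top of it back squarely on the bottom box, which stays where it is. Keep all three boxes upright and set them down gently, without dropping them.

Things in the scene. Friction and masses are not known exactly. Their poses are not given: they have to be found in the camera images.
- top_box: Uppermost of the three-high stack: freezer box with pink base and clear lid, closed and rigid, 130 (its x) x 58 (its y) x 45 mm tall, about 0.16 kg, flat top and flat underside with no lip; origin at the centre of its underside, z up. Can be gripped from above across its 58 mm width.
- middle_box: Second of the three-high stack, directly under the top box: freezer box with pink base and clear lid, closed and rigid, 130 (its x) x 58 (its y) x 45 mm tall, about 0.16 kg, flat top and flat underside with no lip; origin at the centre of its underside, z up. 
- bottom_box: Lowest of the three, loose on the bench (z = 0): same size, mass and axes as the top box. Each box sits on the one below within 2 mm and 2 degrees. The bench midway between this box and the reader plate is free, at least 75 mm each way in y and 100 mm in x, for setting a box aside. A two-high stack of the same boxes elsewhere is not part of the job.
- reader_plate (a point): Centre of the black glass plate (140 x 68 mm, flush with the top) on the rack reader, a fixed low white desktop machine 240 x 160 x 60 mm tall; point at the top surface, 60 mm above the bench, 25 mm towards +x of the machine's middle. Its x runs along the plate's long side, z up. A box lies on it with its long side along x, either way round.
Not all that is in view belongs to the job. What is shaped like the middle_box but yellow is not meant.

How it is judged:
By the outcome, as a careful person would: the job done as asked, in the order asked, and still so for the second after the job is handed in, with the robot touching nothing.
It also fails if it takes over 67 s, if anything falls off the work surface, if the arm or the gripper's body presses on something with over 40 N, if the wrist force passes 120 N, or if a joint passes its speed limit or range.

### The arm

A 6-joint arm with a two-finger parallel gripper is mounted at the origin on the work surface. World frame = base frame: x ahead of the robot, y to its left, z up, the work surface at z = 0. Lengths are in m, angles in rad, forces in N, time in s.
With the tool pointing down it reaches from about 0.225 to 0.875 m from the base axis. Payload 3.4 kg.
Tool frame: the origin (TCP) lies between the finger pads; the fingertips stand 14 mm ahead of it and the grasp point (between the pads) lies 5 mm behind it; z points along the fingers, y is the direction in which the jaws open and shut (so a half turn about z gives the same grasp; the last joint's range is limited). The gripper opens to 85 mm and grips with 20 to 120 N. Pads are 22 mm wide; open, the fingers measure 114 mm over their backs; the gripper's body (76 mm by 85 mm) begins 54 mm behind the grasp point. The pads swing forward as they close: fully open they stand 13 mm farther back than shut.
Start: joints at [-1.306, 0.276, 1.505, -0, 1.361, -0.121], TCP at [0.216, -0.533, 0.245] pointing down, gripper open.
Joint ranges: [-2.89, 2.89], [-0.75, 2.08], [0.22, 2.7], [-1.18, 4.32], [0.11, 2.71], [-2.7, 2.7]. Speed limits (rad/s): [2.57, 2.57, 3.14, 3.14, 3.14, 3.14].

### API

Orientations are given as a unit quaternion [w, x, y, z].
In Python, from plant import read_state, viewer, workorder gives the robot as it stands. The module is installed in compiled form; this text tells all that it offers.
- The arm moves only by the tool apply_moves, never from a script. Its arguments are lists of equal length, an entry for each row: "turn": the turn, a rotation vector about the tool's x, y, z in degrees, a list of three; "translation": the shift along the tool's x, y, z in cm, a list of three; "fingers": the closure, from 0 (fully open) to 1 (shut). A call has 1 to 8 rows; each row is the pose to reach, as a shift and turn from the pose measured when the call began, along the tool's axes at that moment; what a row does not reach only later rows make up. A row lasts 1/8 s, in which the tool goes at most 62.5 mm and 10.7 degrees, less where a joint would pass 70% of its speed; a pose out of reach is approached as far as the arm can. A call with a gripper value outside its range is refused whole. The fingers move at their own pace and stop on an object; the grip force is fixed at half the most. Time passes only in rows, so rows that repeat a pose let the fingers close. It gives the time, the measured TCP pose, the force and the opening at its end, in the units of the state.
- read_state(): the state, without advancing time (a new reading comes with each control period).
- viewer.snapshot(name): name is "scene" or "top"; returns a dict with "color" (480x640x3 uint8, blue, green, red), "range_z" (480x640 float32, m along the optical axis (not along the pixel's ray), 0 where there is no reading), "mtx" (3x3 intrinsics, pixels), "extrinsics" (4x4, takes a point from camera to world coordinates). Camera axes: x right, y down, z forward; pixel columns grow to the right and rows downward; lengths in m; the calibration is good to about 2 mm. A picture is of the moment at which its call begins.
- workorder.hand_in(): hands the job in, once; it reports no verdict.
The state is a dict: "t": time; "qpos": joint angles; "joint_vel": joint speeds; "joint_efforts": joint torques, N m; "ee_pos": TCP position; "eef_rot": TCP orientation; "wrist_force": force on the tool from outside, world axes, zero at the start; "torque": the same for the moment, N m; "grip_width": finger opening in m.
Only numpy, scipy, OpenCV 4.12 (cv2) and the standard library are available. Lean on these libraries where they do the work, as an engineer would, in place of code of your own. Each camera call takes 0.05 s, during which the arm holds its last target.

## Working session

There is one attempt and no reset: what is moved stays moved. The work goes in short steps, Python scripts to look and compute and a tool call to move; the robot and the scene stay as the last step left them, time stands still between calls to the robot, and variables do not carry over. Pictures are saved under pics/ and viewed, and the job is handed in when it is done.

Besides the shell and the picture viewer there is one more tool, called after "Request:" as a command line: name --argument value ..., lists and objects as JSON in quotes. apply_moves: Moves the arm, as the interface text tells. Its arguments: {"type":"object","properties":{"turn":{"type":"array"},"translation":{"type":"array"},"fingers":{"type":"array"}},"required":["turn","translation","fingers"]}

```bash
mkdir -p pics; ls; python3 - <<'E'
from plant import read_state, viewer
import cv2, numpy as np
s=read_state();print(s)
for n in("scene","top"):
    d=viewer.snapshot(n);cv2.imwrite(f"pics/{n}0.png",d["color"]);np.savez(f"{n}0.npz",**d)
    print(n,d["mtx"],d["extrinsics"])
E
```

```text
pics
{'t': 0.0, 'qpos': array([-1.30596048e+00,  2.76597738e-01,  1.50612720e+00,  1.51943971e-05,
        1.36072339e+00, -1.21020424e-01]), 'joint_vel': array([ 0.00069204, -0.00076544,  0.00022363, -0.00167029,  0.00037639,
        0.000633  ]), 'joint_efforts': array([-1.91694409e-03, -4.16776836e+01, -2.45808291e+01, -2.07864309e-04,
        1.10605647e-02, -6.34641779e-06]), 'ee_pos': array([ 0.21625791, -0.53223506,  0.2444405 ]), 'eef_rot': array([-9.25975000e-04,  9.81446904e-01,  1.91731878e-01, -5.92517913e-05]), 'wrist_force': array([ 0.50773922, -0.12078502, -0.08848193]), 'torque': array([-0.00674545, -0.05159418,  0.0287857 ]), 'grip_width': 0.08573917832019533}
scene [[500.95716576   0.         322.47696382]
 [  0.         500.95716576 245.71864834]
 [  0.           0.           1.        ]] [[ 0.87613193  0.30023937 -0.37715934  0.83378855]
 [ 0.48206855 -0.54835521  0.68331287 -0.59253457]
 [-0.00165987 -0.78048887 -0.62516747  0.63749454]
 [ 0.          0.          0.          1.        ]]
top [[522.27145398   0.         317.49111535]
 [  0.         522.27145398 232.78969596]
 [  0.           0.           1.        ]] [[ 0.02902689 -0.99689178  0.07324089  0.39748626]
 [-0.99956951 -0.02926166 -0.00213422 -0.02231194]
 [ 0.00427074 -0.07314741 -0.997312    1.03927181]
 [ 0.          0.          0.          1.        ]]
```

View pics/scene0.png

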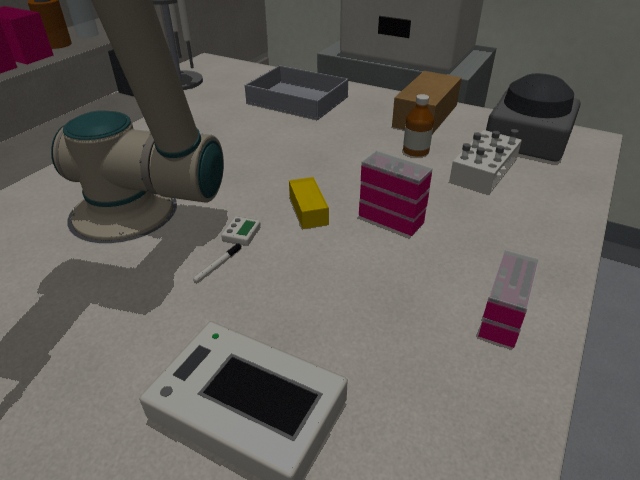

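View pics/top0.png

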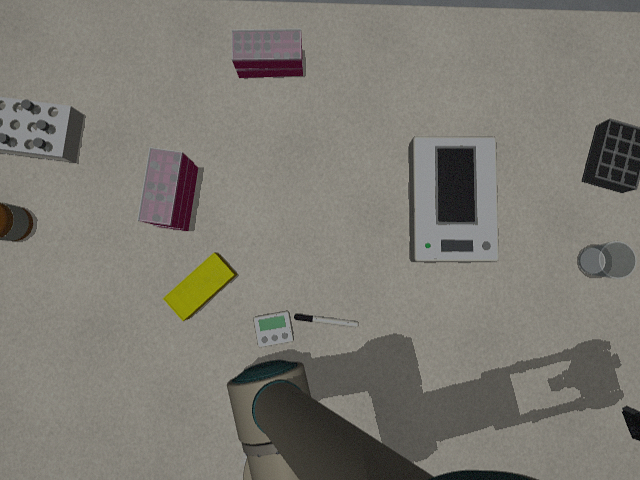

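Candidates: a three-layer pink stack at scene (395,192) / top (165,188); a two-layer pink stack at scene (510,298) / top (267,53); a yellow box at scene (308,203) / top (200,287). By the description it is the three-layer one. I'll check that in a close crop and measure.

```bash
cat > h.py <<'E'
import numpy as np, cv2
def cloud(d):
    Z=d["range_z"].astype(float);v,u=np.mgrid[0:480,0:640];K=d["mtx"];E=d["extrinsics"]
    P=np.stack([(u-K[0,2])/K[0,0]*Z,(v-K[1,2])/K[1,1]*Z,Z],-1)
    W=P@E[:3,:3].T+E[:3,3];W[Z==0]=np.nan
    return W
def rect(pts):
    r=cv2.minAreaRect((pts*1000).astype(np.float32));(c,(w,h),a)=r
    if w<h:w,h=h,w;a+=90
    a=(a+90)%180-90
    return np.round(c,1),round(w,1),round(h,1),round(a,2)
def comp(mask,seed):
    n,l=cv2.connectedComponents(mask.astype(np.uint8));return l==l[seed[1],seed[0]]
def pix2plane(d,uv,z):
    K=d["mtx"];E=d["extrinsics"];uv=np.atleast_2d(uv).astype(float)
    r=np.c_[(uv[:,0]-K[0,2])/K[0,0],(uv[:,1]-K[1,2])/K[1,1],np.ones(len(uv))]@E[:3,:3].T
    return (E[:3,3]+r*((z-E[2,3])/r[:,2])[:,None])[:,:2]
def state(s):
    from scipy.spatial.transform import Rotation as R
    q=s["eef_rot"];M=R.from_quat([q[1],q[2],q[3],q[0]]).as_matrix()
    return s["ee_pos"],M
E
python3 - <<'E'
from h import *
s=dict(np.load("scene0.npz"));t=dict(np.load("top0.npz"))
W=cloud(t)
for nm,sd,zz in(("stack",(160,185),.135),("two",(267,43),.09),("yellow",(200,287),None)):
    z=W[sd[1],sd[0],2] ;m=comp(np.abs(W[...,2]-z)<.012,sd);p=W[m];print(nm,np.median(p[:,2]),rect(p[:,:2]),m.sum())
g=t["color"].max(2);m=comp(g<70,(456,185));ys,xs=np.nonzero(m)
# filled plate incl. frame
p=pix2plane(t,np.c_[xs,ys],.06);print("plate",rect(p),W[185,456])
m=comp(np.abs(W[...,2]-.06)<.01,(425,160));print("reader",rect(W[m][:,:2]),np.median(W[m][:,2]))
Ws=cloud(s);m=comp(np.abs(Ws[...,2]-.135)<.006,(395,165));print("stack scene",rect(Ws[m][:,:2]),np.median(Ws[m][:,2]),m.sum())
g=s["color"].max(2);m=comp(g<70,(262,395));ys,xs=np.nonzero(m);print("plate scene",rect(pix2plane(s,np.c_[xs,ys],.06)),Ws[395,262])
cv2.imwrite("pics/c1.png",np.hstack([cv2.resize(s["color"][140:250,340:450],(400,400),interpolation=2),cv2.resize(t["color"][135:245,120:230],(400,400),interpolation=2)]))
cv2.imwrite("pics/c2.png",np.hstack([cv2.resize(s["color"][320:480,140:350],(400,305),interpolation=2),cv2.resize(t["color"][125:275,390:540],(305,305),interpolation=2)]))
E
```

```text
stack 0.13564853068109184 (array([538.9, 254. ]), 130.5, 60.1, -6.5) 2630
two 0.09096191238035051 (array([818.7,  81.7]), 129.1, 60.8, -86.79) 2254
yellow 0.04559588749289162 (array([363.4, 198.6]), 130.8, 58.7, -45.91) 2170
plate (array([ 569.2, -283.1]), 139.8, 69.1, 1.54) [ 0.5670489  -0.2828709   0.06470321]
reader (array([ 543.8, -283.4]), 239.7, 161.2, 1.68) 0.06113866114087829
stack scene (array([535.7, 254.9]), 131.9, 64.3, -6.28) 0.13591551320499062 1163
plate scene (array([ 564.6, -281.1]), 141.8, 70.7, 1.59) [ 0.56949604 -0.28239677  0.06146779]
```

View pics/c1.png

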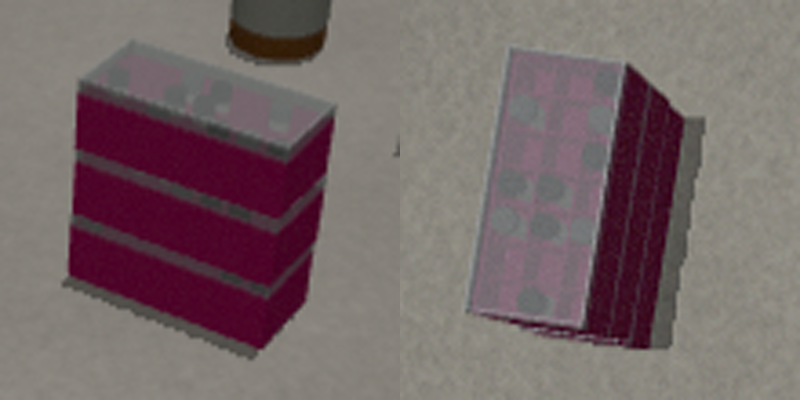

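View pics/c2.png

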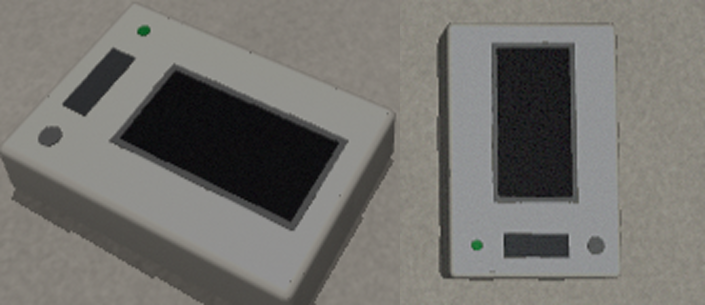

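The crop shows three layers at scene (395,190) and top (165,188), so this is the job stack. The stack top is at (0.539, 0.254, 0.1356) with yaw −6.4°, size 130x60. The plate is at (0.569, −0.283) with yaw 1.6°, 140x69, and sits +25 mm from the machine's middle, so both check out. I'll use the top camera throughout so its calibration bias cancels.

```bash
cat > p.py <<'E'
# usage: p.py x y z yaw nrows [ramp]
import sys,numpy as np
from plant import read_state
from scipy.spatial.transform import Rotation as R
from h import state
a=list(map(float,sys.argv[1:5]));n=int(sys.argv[5])
s=read_state();p,M=state(s)
c,sn=np.cos(np.radians(a[3])),np.sin(np.radians(a[3]))
T=np.array([[c,sn,0],[sn,-c,0],[0,0,-1]])
d=M.T@(np.array(a[:3])-p)*100;r=R.from_matrix(M.T@T).as_rotvec(degrees=True)
print("at",p.round(4),"yaw",round(np.degrees(np.arctan2(M[1,0],M[0,0])),2),"q",s["qpos"].round(2),"F",s["wrist_force"].round(1),"w",round(s["grip_width"],4),"t",s["t"])
print("total d",d.round(2),"turn",r.round(2))
for k in range(1,n+1):print((d*k/n).round(2).tolist(),(r*k/n).round(1).tolist())
E
python3 p.py .539 .254 .22 -6.4 16
```

```text
at [ 0.2162 -0.5323  0.2445] yaw 22.11 q [-1.31  0.28  1.51 -0.    1.36 -0.12] F [-0.6  0.5  0.7] w 0.0851 t 0.1
total d [ 59.49 -60.7    2.57] turn [-1.000e-01  1.000e-02  2.851e+01]
[3.72, -3.79, 0.16] [-0.0, 0.0, 1.8]
[7.44, -7.59, 0.32] [-0.0, 0.0, 3.6]
[11.16, -11.38, 0.48] [-0.0, 0.0, 5.3]
[14.87, -15.17, 0.64] [-0.0, 0.0, 7.1]
[18.59, -18.97, 0.8] [-0.0, 0.0, 8.9]
[22.31, -22.76, 0.96] [-0.0, 0.0, 10.7]
[26.03, -26.56, 1.12] [-0.0, 0.0, 12.5]
[29.75, -30.35, 1.28] [-0.0, 0.0, 14.3]
[33.47, -34.14, 1.44] [-0.1, 0.0, 16.0]
[37.18, -37.94, 1.6] [-0.1, 0.0, 17.8]
[40.9, -41.73, 1.76] [-0.1, 0.0, 19.6]
[44.62, -45.52, 1.92] [-0.1, 0.0, 21.4]
[48.34, -49.32, 2.08] [-0.1, 0.0, 23.2]
[52.06, -53.11, 2.24] [-0.1, 0.0, 24.9]
[55.78, -56.91, 2.41] [-0.1, 0.0, 26.7]
[59.49, -60.7, 2.57] [-0.1, 0.0, 28.5]
```

Request:
apply_moves --turn '[[0,0,2],[0,0,4],[0,0,6],[0,0,8],[0,0,10],[0,0,12],[0,0,14],[0,0,15]]' --translation '[[3.7,-3.8,0],[7.4,-7.6,0],[11.1,-11.4,0],[14.9,-15.2,0],[18.6,-19,0],[22.3,-22.8,0],[26,-26.6,0],[30,-30.6,0]]' --fingers '[0,0,0,0,0,0,0,0]'

```text
t: 1.1
ee_pos: [0.3793, -0.1343, 0.245]
eef_rot: [-0.001, 0.998, 0.061, -0.0]
wrist_force: [1.4, 0.7, -0.2]
grip_width: 0.085
```

```bash
python3 p.py .539 .254 .22 -6.4 8
```

```text
at [ 0.3793 -0.1343  0.245 ] yaw 7.03 q [-0.51  0.01  1.83  0.    1.3   0.93] F [ 1.4  0.7 -0.2] w 0.085 t 1.1
total d [ 20.61 -36.58   2.55] turn [-8.000e-02  1.000e-02  1.343e+01]
[2.58, -4.57, 0.32] [-0.0, 0.0, 1.7]
[5.15, -9.14, 0.64] [-0.0, 0.0, 3.4]
[7.73, -13.72, 0.96] [-0.0, 0.0, 5.0]
[10.3, -18.29, 1.27] [-0.0, 0.0, 6.7]
[12.88, -22.86, 1.59] [-0.1, 0.0, 8.4]
[15.45, -27.43, 1.91] [-0.1, 0.0, 10.1]
[18.03, -32.01, 2.23] [-0.1, 0.0, 11.7]
[20.61, -36.58, 2.55] [-0.1, 0.0, 13.4]
```

Request:
apply_moves --turn '[[0,0,2],[0,0,4],[0,0,6],[0,0,8],[0,0,10],[0,0,12],[0,0,13.4],[0,0,13.4]]' --translation '[[2.8,-5,0.3],[5.6,-10,0.6],[8.4,-15,1],[11.2,-20,1.4],[14,-25,1.8],[16.8,-30,2.2],[19.4,-34.5,2.5],[20.6,-36.6,2.5]]' --fingers '[0,0,0,0,0,0,0,0]'

```text
t: 2.1
ee_pos: [0.5393, 0.2568, 0.2193]
eef_rot: [-0.001, 0.999, -0.055, -0.001]
wrist_force: [-0.2, -1.1, 0.3]
grip_width: 0.0849
```

```bash
python3 p.py .539 .254 .115 -6.4 1
python3 - <<'E'
from plant import viewer
from h import *
s=viewer.snapshot("scene")["color"];t=viewer.snapshot("top")["color"]
cv2.imwrite("pics/c3.png",np.hstack([cv2.resize(s[80:250,320:490],(400,400),interpolation=2),cv2.resize(t[105:265,90:250],(400,400),interpolation=2)]))
E
```

```text
at [0.5393 0.2568 0.2193] yaw -6.25 q [0.33 0.32 1.5  0.   1.32 2.01] F [-0.2 -1.1  0.3] w 0.0849 t 2.1
total d [ 0.02  0.3  10.43] turn [-0.08  0.1   0.15]
[0.02, 0.3, 10.43] [-0.1, 0.1, 0.1]
```

View pics/c3.png

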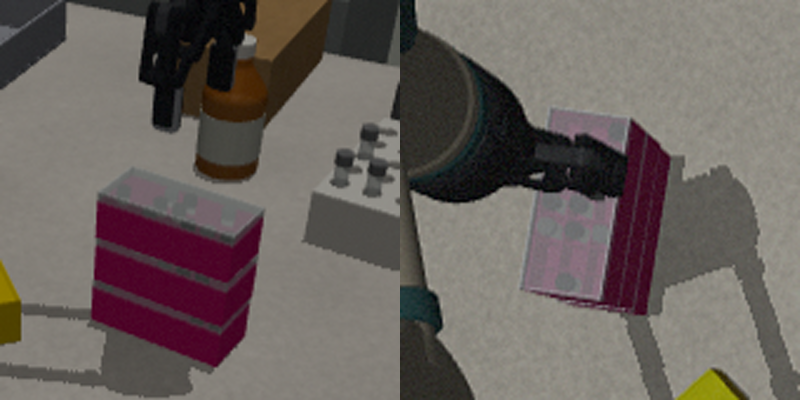

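The gripper hangs over the top box with the jaws across its width (right panel, ~(580,165)). I'll correct 3 mm and descend.

Request:
apply_moves --turn '[[0,0,0],[0,0,0],[0,0,0],[0,0,0],[0,0,0],[0,0,0]]' --translation '[[0,0.3,2],[0,0.3,4.5],[0,0.3,7],[0,0.3,9],[0,0.3,10.5],[0,0.3,10.9]]' --fingers '[0,0,0,0,0,0]'

```text
t: 2.95
ee_pos: [0.5383, 0.253, 0.1095]
eef_rot: [-0.0, 0.999, -0.054, -0.001]
wrist_force: [0.3, -0.4, 0.0]
grip_width: 0.0856
```

```bash
python3 p.py .539 .254 .110 -6.4 1
python3 - <<'E'
from plant import viewer
from h import *
s=viewer.snapshot("scene")["color"];t=viewer.snapshot("top")["color"]
cv2.imwrite("pics/c4.png",np.hstack([cv2.resize(s[100:250,330:480],(400,400),interpolation=2),cv2.resize(t[105:265,90:250],(400,400),interpolation=2)]))
E
```

```text
at [0.5383 0.253  0.1095] yaw -6.25 q [0.32 0.41 1.66 0.   1.07 2.  ] F [ 0.3 -0.4  0. ] w 0.0856 t 2.95
total d [ 0.05 -0.11 -0.05] turn [-0.05  0.17  0.15]
[0.05, -0.11, -0.05] [-0.0, 0.2, 0.2]
```

View pics/c4.png

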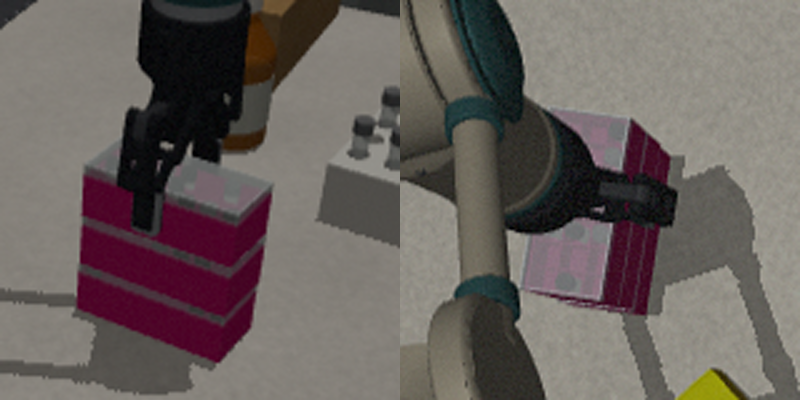

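Request:
apply_moves --turn '[[0,0,0],[0,0,0],[0,0,0],[0,0,0],[0,0,0],[0,0,0]]' --translation '[[0,0,0],[0,0,0],[0,0,0],[0,0,0],[0,0,0],[0,0,0]]' --fingers '[0.3,0.6,1,1,1,1]'

```text
t: 3.8
ee_pos: [0.5399, 0.2538, 0.1115]
eef_rot: [-0.001, 0.999, -0.054, 0.0]
wrist_force: [0.0, 0.9, 6.1]
grip_width: 0.0576
```

```bash
python3 p.py .539 .254 .110 -6.4 1
python3 - <<'E'
from plant import viewer
from h import *
s=viewer.snapshot("scene")["color"];t=viewer.snapshot("top")["color"]
cv2.imwrite("pics/c5.png",np.hstack([cv2.resize(s[100:250,330:480],(400,400),interpolation=2),cv2.resize(t[105:265,90:250],(400,400),interpolation=2)]))
E
```

```text
at [0.5399 0.2538 0.1115] yaw -6.23 q [0.32 0.41 1.66 0.   1.07 2.  ] F [0.  0.9 6.1] w 0.0576 t 3.8
total d [-0.09 -0.01  0.15] turn [-0.15 -0.05  0.17]
[-0.09, -0.01, 0.15] [-0.2, -0.0, 0.2]
```

View pics/c5.png

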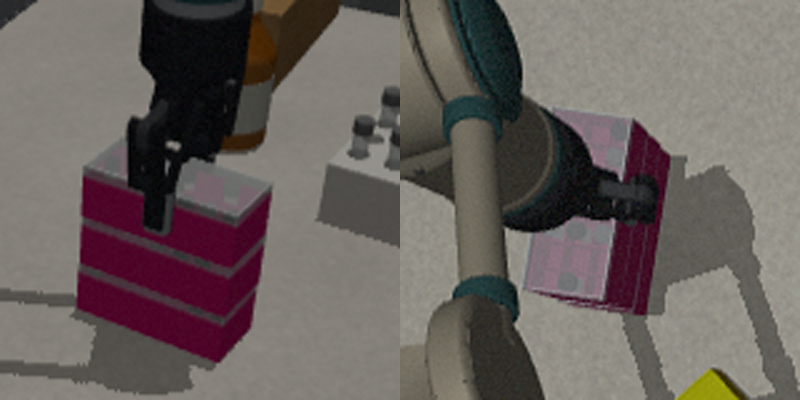

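Gripped (57.6 mm opening, tips on the top box only, both crops unchanged otherwise). Lift.

Request:
apply_moves --turn '[[0,0,0],[0,0,0],[0,0,0],[0,0,0],[0,0,0]]' --translation '[[0,0,-0.5],[0,0,-1.5],[0,0,-3.5],[0,0,-5.5],[0,0,-6.5]]' --fingers '[1,1,1,1,1]'

```text
t: 4.53
ee_pos: [0.5401, 0.2537, 0.1778]
eef_rot: [-0.002, 0.999, -0.054, 0.001]
wrist_force: [-0.1, 1.1, -0.3]
grip_width: 0.057
```

```bash
python3 p.py .555 -.013 .175 0 8
python3 - <<'E'
from plant import viewer
from h import *
s=viewer.snapshot("scene")["color"];t=viewer.snapshot("top")["color"]
cv2.imwrite("pics/c6.png",np.hstack([cv2.resize(s[100:250,330:480],(400,400),interpolation=2),cv2.resize(t[105:265,90:250],(400,400),interpolation=2)]))
E
```

```text
at [0.5401 0.2537 0.1778] yaw -6.22 q [0.32 0.35 1.57 0.   1.22 2.  ] F [-0.1  1.1 -0.3] w 0.057 t 4.525
total d [ 4.37 26.35  0.2 ] turn [-0.18 -0.14 -6.22]
[0.55, 3.29, 0.03] [-0.0, -0.0, -0.8]
[1.09, 6.59, 0.05] [-0.0, -0.0, -1.6]
[1.64, 9.88, 0.08] [-0.1, -0.1, -2.3]
[2.18, 13.18, 0.1] [-0.1, -0.1, -3.1]
[2.73, 16.47, 0.13] [-0.1, -0.1, -3.9]
[3.28, 19.77, 0.15] [-0.1, -0.1, -4.7]
[3.82, 23.06, 0.18] [-0.2, -0.1, -5.4]
[4.37, 26.35, 0.2] [-0.2, -0.1, -6.2]
```

View pics/c6.png

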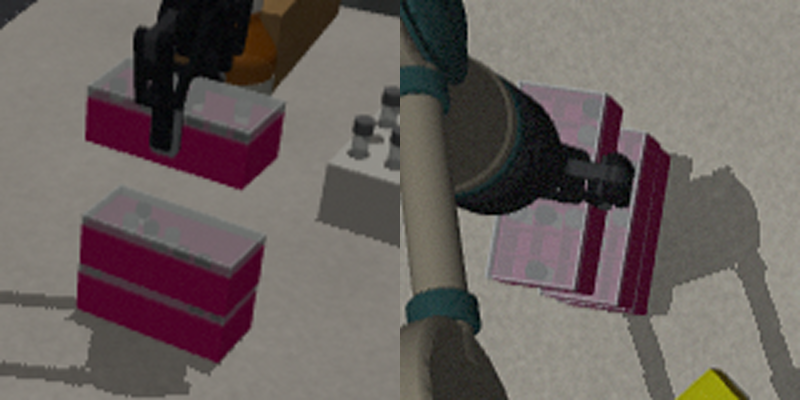

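The top box is lifted cleanly; the other two stayed put (left panel: box at (185,125), two left at (170,275)). Now I'll move it to the aside spot, keeping yaw.

Request:
apply_moves --turn '[[0,0,0],[0,0,0],[0,0,0],[0,0,0],[0,0,0],[0,0,0],[0,0,0],[0,0,0]]' --translation '[[0.4,2.4,0],[1.1,6.5,0],[1.8,11,1],[2.6,15.5,3],[3.3,20,5],[3.9,23.5,7],[4.3,26,9],[4.4,26.4,11]]' --fingers '[1,1,1,1,1,1,1,1]'

```text
t: 5.62
ee_pos: [0.5553, -0.0149, 0.0654]
eef_rot: [-0.002, 0.998, -0.055, 0.001]
wrist_force: [0.2, 1.6, -0.5]
grip_width: 0.0574
```

```bash
python3 p.py .555 -.013 .0215 -6.2 1
```

```text
at [ 0.5553 -0.0149  0.0654] yaw -6.36 q [-0.15  0.41  1.8   0.    0.93  1.53] F [ 0.2  1.6 -0.5] w 0.0574 t 5.625
total d [-0.05 -0.17  4.39] turn [-0.18 -0.08 -0.16]
[-0.05, -0.17, 4.39] [-0.2, -0.1, -0.2]
```

Request:
apply_moves --turn '[[0,0,0],[0,0,0],[0,0,0],[0,0,0],[0,0,0]]' --translation '[[0,0,1.5],[0,0,3],[0,0,3.7],[0,0,4],[0,0,4.1]]' --fingers '[1,1,1,1,1]'

```text
t: 6.25
ee_pos: [0.5557, -0.0146, 0.0247]
eef_rot: [-0.001, 0.998, -0.055, 0.001]
wrist_force: [0.1, 0.0, -1.4]
grip_width: 0.0573
```

```bash
cat > look.py <<'E'
import sys
from plant import viewer
from h import *
n,u0,v0,w,u1,v1,x=sys.argv[1],*map(int,sys.argv[2:])
S=viewer.snapshot("scene");T=viewer.snapshot("top");np.savez("s_%s.npz"%n,**S);np.savez("t_%s.npz"%n,**T)
cv2.imwrite(f"pics/{n}.png",np.hstack([cv2.resize(S["color"][v0:v0+w,u0:u0+w],(400,400),interpolation=2),cv2.resize(T["color"][v1:v1+x,u1:u1+x],(400,400),interpolation=2)]))
E
python3 p.py .555 -.013 .0215 -6.2 1; python3 look.py c7 280 200 200 200 100 200
```

```text
at [ 0.5557 -0.0146  0.0247] yaw -6.33 q [-0.15  0.46  1.85  0.    0.84  1.53] F [ 0.1  0.  -1.4] w 0.0573 t 6.25
total d [-0.09 -0.15  0.32] turn [-0.17 -0.13 -0.13]
[-0.09, -0.15, 0.32] [-0.2, -0.1, -0.1]
```

View pics/c7.png

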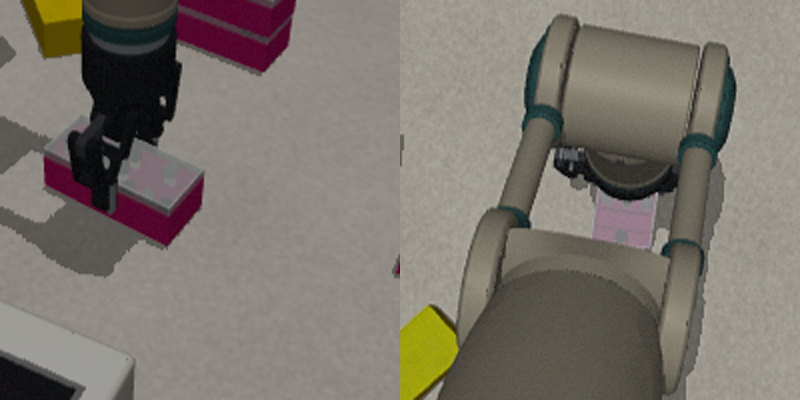

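Still about 2–3 mm above the bench, with the box upright in the jaws. I'll lower it finely.

Request:
apply_moves --turn '[[0,0,0],[0,0,0],[0,0,0]]' --translation '[[0,0,0.1],[0,0,0.2],[0,0,0.2]]' --fingers '[1,1,1]'

```text
t: 6.72
ee_pos: [0.5557, -0.0147, 0.0229]
eef_rot: [-0.001, 0.998, -0.055, 0.001]
wrist_force: [0.3, -0.4, -2.2]
grip_width: 0.0569
```

Request:
apply_moves --turn '[[0,0,0],[0,0,0],[0,0,0]]' --translation '[[0,0,0.1],[0,0,0.2],[0,0,0.2]]' --fingers '[1,1,1]'

```text
t: 7.1
ee_pos: [0.5558, -0.0147, 0.0215]
eef_rot: [-0.001, 0.998, -0.055, 0.001]
wrist_force: [-0.4, 0.2, 5.6]
grip_width: 0.0572
```

Contact (5.6 N), box on the bench. Open and rise.

Request:
apply_moves --turn '[[0,0,0],[0,0,0],[0,0,0],[0,0,0],[0,0,0],[0,0,0],[0,0,0],[0,0,0]]' --translation '[[0,0,0],[0,0,0],[0,0,0],[0,0,0],[0,0,-2],[0,0,-6],[0,0,-11],[0,0,-15]]' --fingers '[0.5,0,0,0,0,0,0,0]'

```text
t: 8.1
ee_pos: [0.5557, -0.0151, 0.1734]
eef_rot: [-0.001, 0.998, -0.055, 0.002]
wrist_force: [0.7, -0.0, 0.1]
grip_width: 0.0853
```

```bash
python3 p.py .539 .254 .16 -6.4 8; python3 look.py c8 280 140 200 100 100 220
python3 - <<'E'
from h import *
s=dict(np.load("s_c8.npz"))
Ws=cloud(s);cv2.imwrite("pics/c8f.png",s["color"])
for sd,h in (((395,180),.09),((350,285),.045)):
    m=np.abs(Ws[...,2]-h)<.006
    n,l,st,c=cv2.connectedComponentsWithStats(m.astype(np.uint8))
    for i in range(1,n):
        if st[i,4]>300: p=Ws[l==i];print(h,c[i].round(),rect(p[:,:2]),np.median(p[:,2]).round(4),st[i,4])
E
```

```text
at [ 0.5557 -0.0151  0.1734] yaw -6.34 q [-0.15  0.3   1.66  0.    1.18  1.53] F [ 0.7 -0.   0.1] w 0.0853 t 8.1
total d [ -4.63 -26.56   1.4 ] turn [-0.17 -0.25  0.06]
[-0.58, -3.32, 0.17] [-0.0, -0.0, 0.0]
[-1.16, -6.64, 0.35] [-0.0, -0.1, 0.0]
[-1.74, -9.96, 0.52] [-0.1, -0.1, 0.0]
[-2.32, -13.28, 0.7] [-0.1, -0.1, 0.0]
[-2.9, -16.6, 0.87] [-0.1, -0.2, 0.0]
[-3.48, -19.92, 1.05] [-0.1, -0.2, 0.0]
[-4.05, -23.24, 1.22] [-0.1, -0.2, 0.1]
[-4.63, -26.56, 1.4] [-0.2, -0.2, 0.1]
0.09 [561.  30.] (array([ 643.1, 1580.7]), 574.6, 35.7, 0.03) 0.0901 544
0.09 [427.  41.] (array([ 306.6, 1268.2]), 426.7, 211.2, 47.53) 0.0899 345
0.09 [429.  87.] (array([419.5, 797.8]), 246.8, 122.1, 89.68) 0.091 1304
0.09 [535. 123.] (array([764.7, 735.7]), 280.8, 144.0, 43.48) 0.0903 490
0.09 [118. 187.] (array([ 38.3, -16.5]), 171.9, 51.6, 68.13) 0.09 312
0.09 [399. 187.] (array([539.6, 254.6]), 123.7, 64.1, -7.54) 0.0909 991
0.09 [514. 280.] (array([815.5,  83.5]), 135.8, 57.9, -87.28) 0.0911 2092
0.045 [560.  42.] (array([ 652. , 1579.7]), 588.8, 34.5, -0.32) 0.0452 543
0.045 [426.  54.] (array([ 306.7, 1273.6]), 438.2, 211.9, 49.25) 0.0448 328
0.045 [51. 77.] (array([-727.1,  430. ]), 426.8, 20.1, 89.62) 0.0448 434
0.045 [302. 192.] (array([342.5, 191.9]), 142.5, 55.9, -65.1) 0.0459 587
0.045 [121. 206.] (array([ 30.1, -23.3]), 129.6, 58.5, 53.78) 0.0448 309
0.045 [342. 282.] (array([550.9, -15.3]), 132.4, 61.7, -6.52) 0.046 1927
0.045 [214. 443.] (array([ 539. , -362.1]), 231.5, 3.4, 1.2) 0.0452 619
```

View pics/c8.png

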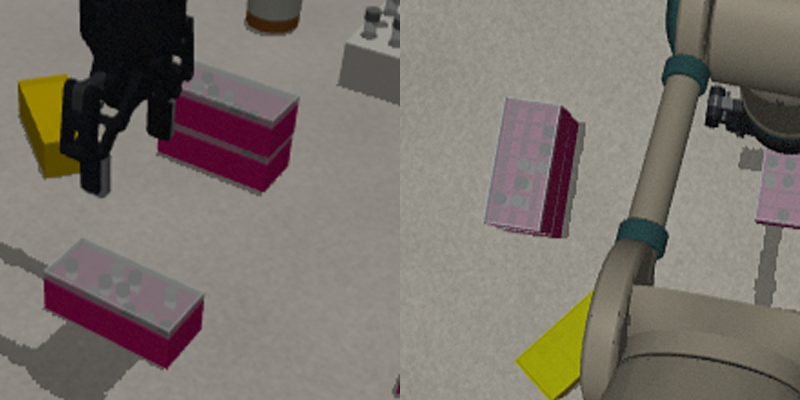

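The top box stands upright on the bench (left panel (125,300)); the two-high remainder is in place. I'll measure the middle box from the top camera.

```bash
python3 - <<'E'
from h import *
t=dict(np.load("t_c8.npz"));W=cloud(t)
m=comp(np.abs(W[...,2]-.0905)<.012,(160,185));p=W[m];print(rect(p[:,:2]),np.median(p[:,2]),m.sum())
t0=dict(np.load("top0.npz"));W=cloud(t0)
m=comp(np.abs(W[...,2]-.1357)<.012,(160,185));p=W[m];print(rect(p[:,:2]),p.mean(0))
t["color"]=t["color"][140:250,130:220]
cv2.imwrite("pics/c9.png",cv2.resize(t["color"],None,fx=5,fy=5,interpolation=2))
E
```

```text
(array([539.3, 254.2]), 130.4, 60.0, -6.93) 0.09076242478558749 2359
(array([538.9, 254. ]), 130.5, 60.1, -6.5) [0.53808033 0.25257559 0.13547896]
```

View pics/c9.png

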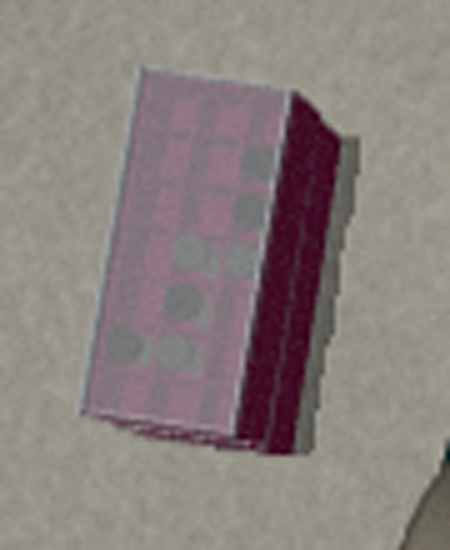

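Request:
apply_moves --turn '[[0,0,0],[0,0,0],[0,0,0],[0,0,0.5],[0,0,0.5],[0,0,0.5],[0,0,0.5],[0,0,0.5]]' --translation '[[-0.5,-3,0],[-1.3,-7.5,0],[-2.1,-12,0],[-2.9,-16.8,0],[-3.7,-21.5,0],[-4.4,-25.2,0.5],[-4.6,-26.5,1],[-4.6,-26.6,1.4]]' --fingers '[0,0,0,0,0,0,0,0]'

```text
t: 9.2
ee_pos: [0.5418, 0.2539, 0.1614]
eef_rot: [-0.0, 0.998, -0.059, 0.006]
wrist_force: [0.7, -1.0, -0.5]
grip_width: 0.0858
```

```bash
python3 p.py .5393 .2542 .066 -6.9 1
```

```text
at [0.5418 0.2539 0.1614] yaw -6.76 q [ 0.32  0.36  1.59 -0.    1.18  2.01] F [ 0.7 -1.  -0.5] w 0.0858 t 9.2
total d [-0.37  0.01  9.54] turn [-0.07 -0.68  0.14]
[-0.37, 0.01, 9.54] [-0.1, -0.7, 0.1]
```

Request:
apply_moves --turn '[[0,-0.7,0.1],[0,-0.7,0.1],[0,-0.7,0.1],[0,-0.7,0.1]]' --translation '[[-0.3,0,0.5],[-0.3,0,1.8],[-0.3,0,2.5],[-0.3,0,2.5]]' --fingers '[0,0,0,0]'

```text
t: 9.7
ee_pos: [0.5388, 0.2536, 0.1354]
eef_rot: [-0.0, 0.998, -0.06, -0.001]
wrist_force: [0.4, -0.3, -0.1]
grip_width: 0.0852
```

```bash
python3 p.py .5393 .2542 .066 -6.9 1
```

```text
at [0.5388 0.2536 0.1354] yaw -6.9 q [0.32 0.39 1.63 0.   1.13 2.01] F [ 0.4 -0.3 -0.1] w 0.0852 t 9.7
total d [ 0.06 -0.07  6.94] turn [-0.03  0.11 -0.  ]
[0.06, -0.07, 6.94] [-0.0, 0.1, -0.0]
```

Request:
apply_moves --turn '[[0,0,0],[0,0,0],[0,0,0],[0,0,0],[0,0,0]]' --translation '[[0,0,2],[0,0,4.5],[0,0,6.3],[0,0,6.8],[0,0,6.8]]' --fingers '[0,0,0,0,0]'

```text
t: 10.32
ee_pos: [0.5389, 0.2537, 0.0677]
eef_rot: [-0.0, 0.998, -0.06, -0.001]
wrist_force: [0.7, 0.9, -0.8]
grip_width: 0.0852
```

Request:
apply_moves --turn '[[0,0,0],[0,0,0],[0,0,0],[0,0,0],[0,0,0],[0,0,0]]' --translation '[[0,0,0],[0,0,0],[0,0,0],[0,0,0],[0,0,0],[0,0,0]]' --fingers '[0.3,0.6,1,1,1,1]'

```text
t: 11.08
ee_pos: [0.5399, 0.2541, 0.069]
eef_rot: [-0.001, 0.998, -0.06, 0.001]
wrist_force: [-0.8, 0.6, 5.9]
grip_width: 0.0573
```

```bash
python3 p.py .5393 .2542 .066 -6.9 1;python3 look.py c10 320 120 150 90 105 160
```

```text
at [0.5399 0.2541 0.069 ] yaw -6.91 q [0.32 0.45 1.71 0.   0.98 2.01] F [-0.8  0.6  5.9] w 0.0573 t 11.075
total d [-0.06  0.    0.3 ] turn [-0.12 -0.06 -0.01]
[-0.06, 0.0, 0.3] [-0.1, -0.1, -0.0]
```

View pics/c10.png

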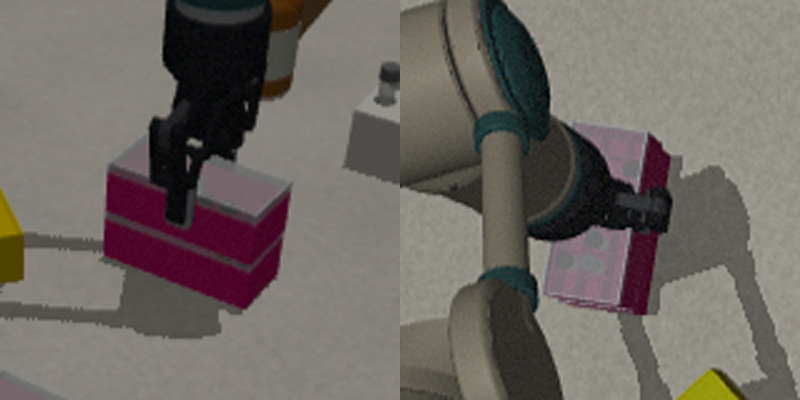

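Gripped on the middle box only (tip at left panel (180,222), above the seam). Lift.

Request:
apply_moves --turn '[[0,0,0],[0,0,0],[0,0,0],[0,0,0],[0,0,0],[0,0,0]]' --translation '[[0,0,-0.5],[0,0,-1.5],[0,0,-4],[0,0,-7],[0,0,-9],[0,0,-9.5]]' --fingers '[1,1,1,1,1,1]'

```text
t: 11.92
ee_pos: [0.5405, 0.2541, 0.1657]
eef_rot: [-0.001, 0.998, -0.06, 0.002]
wrist_force: [-0.2, 0.1, -1.9]
grip_width: 0.0573
```

```bash
python3 p.py .5698 -.2831 .15 1.6 1;python3 look.py c11 320 90 180 90 85 180
```

```text
at [0.5405 0.2541 0.1657] yaw -6.91 q [0.32 0.36 1.59 0.   1.19 2.01] F [-0.2  0.1 -1.9] w 0.0573 t 11.925
total d [ 9.37 52.99  1.43] turn [-0.16 -0.21 -8.51]
[9.37, 52.99, 1.43] [-0.2, -0.2, -8.5]
```

View pics/c11.png

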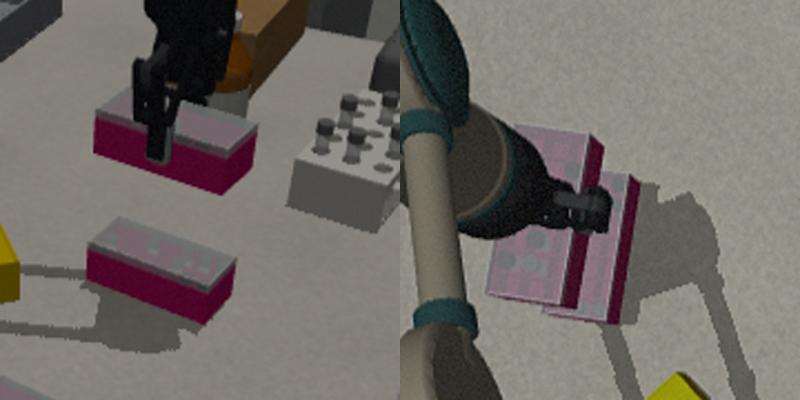

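The middle box is up and upright, and the bottom box stayed. I'll carry it towards the reader.

Request:
apply_moves --turn '[[0,0,0],[0,0,-1],[0,0,-2],[0,0,-3],[0,0,-4],[0,0,-5],[0,0,-6],[0,0,-6.5]]' --translation '[[0.5,3,0],[1.3,7.5,0],[2.2,12.5,0],[3.1,17.5,0],[4,22.5,0],[4.9,27.5,0],[5.8,32.5,0],[6.7,37.5,0]]' --fingers '[1,1,1,1,1,1,1,1]'

```text
t: 13.02
ee_pos: [0.5603, -0.1278, 0.1622]
eef_rot: [-0.001, 1.0, -0.003, -0.0]
wrist_force: [0.6, 0.2, -1.4]
grip_width: 0.0573
```

```bash
python3 p.py .5698 -.2831 .125 1.6 1
```

```text
at [ 0.5603 -0.1278  0.1622] yaw -0.4 q [-0.35  0.33  1.64  0.    1.17  1.23] F [ 0.6  0.2 -1.4] w 0.0573 t 13.025
total d [ 1.07 15.53  3.67] turn [-0.17  0.04 -2.  ]
[1.07, 15.53, 3.67] [-0.2, 0.0, -2.0]
```

Request:
apply_moves --turn '[[0,0,-0.5],[0,0,-1],[0,0,-1.5],[0,0,-2],[-0.2,0,-2],[-0.2,0,-2],[-0.2,0,-2]]' --translation '[[0.3,4.5,0],[0.6,9,0],[0.9,13,0.5],[1.1,15.3,1.5],[1.1,15.5,2.5],[1.1,15.5,3.2],[1.1,15.5,3.6]]' --fingers '[1,1,1,1,1,1,1]'

```text
t: 13.9
ee_pos: [0.5697, -0.2812, 0.1248]
eef_rot: [-0.0, 1.0, 0.015, -0.001]
wrist_force: [-0.9, -0.2, -2.2]
grip_width: 0.0572
```

```bash
python3 p.py .5698 -.2831 .085 1.6 1;python3 look.py c12 130 250 230 370 90 200
```

```text
at [ 0.5697 -0.2812  0.1248] yaw 1.66 q [-0.57  0.45  1.55 -0.    1.15  0.97] F [-0.9 -0.2 -2.2] w 0.0572 t 13.9
total d [0.01 0.19 3.98] turn [-0.05  0.13  0.06]
[0.01, 0.19, 3.98] [-0.1, 0.1, 0.1]
```

View pics/c12.png

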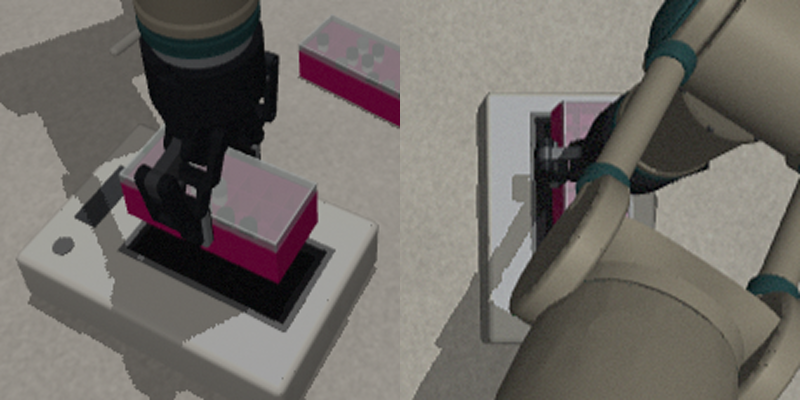

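The box hangs upright over the plate, aligned. Lower to a few mm above and check the margins.

Request:
apply_moves --turn '[[0,0,0],[0,0,0],[0,0,0],[0,0,0],[0,0,0]]' --translation '[[0,0.2,1],[0,0.2,2.2],[0,0.2,3],[0,0.2,3.4],[0,0.2,3.5]]' --fingers '[1,1,1,1,1]'

```text
t: 14.62
ee_pos: [0.5699, -0.2835, 0.0899]
eef_rot: [-0.0, 1.0, 0.015, -0.001]
wrist_force: [-0.8, -0.3, -2.0]
grip_width: 0.0573
```

```bash
python3 p.py .5698 -.2831 .085 1.6 1;python3 look.py c13 160 290 190 370 90 200
python3 - <<'E'
from h import *
s=dict(np.load("s_c13.npz"));cv2.imwrite("pics/c13b.png",cv2.resize(s["color"][340:465,180:350],(800,588),interpolation=2))
Ws=cloud(s);
for z in (.1065,):
    m=np.abs(Ws[...,2]-z)<.006
    n,l,st,c=cv2.connectedComponentsWithStats(m.astype(np.uint8))
    for i in range(1,n):
        p=Ws[l==i]
        if st[i,4]>150 and abs(c[i][0]-260)<80 and c[i][1]>280: print(c[i].round(),rect(p[:,:2]),np.median(p[:,2]).round(4),st[i,4])
E
```

```text
at [ 0.5699 -0.2835  0.0899] yaw 1.67 q [-0.57  0.48  1.59 -0.    1.07  0.97] F [-0.8 -0.3 -2. ] w 0.0573 t 14.625
total d [-0.   -0.04  0.49] turn [-0.04  0.12  0.07]
[-0.0, -0.04, 0.49] [-0.0, 0.1, 0.1]
[216. 360.] (array([ 510.9, -289.1]), 51.9, 21.6, -87.17) 0.1115 308
[278. 385.] (array([ 599. , -283.3]), 75.9, 71.6, -79.49) 0.1113 1925
```

View pics/c13b.png

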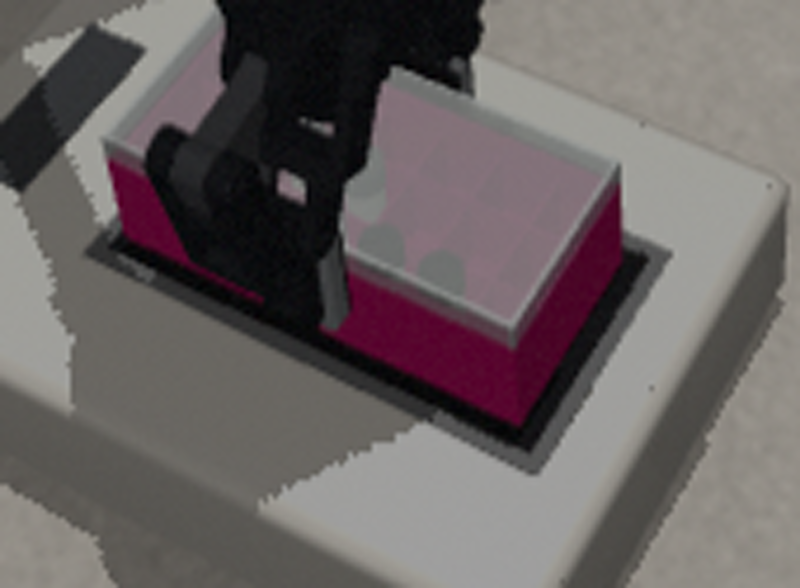

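The black margins look even around the box (corner near (520,440)); it is about 5 mm up. Lower finely.

Request:
apply_moves --turn '[[0,0,0],[0,0,0],[0,0,0],[0,0,0]]' --translation '[[0,0,0.1],[0,0,0.2],[0,0,0.3],[0,0,0.3]]' --fingers '[1,1,1,1]'

```text
t: 15.22
ee_pos: [0.57, -0.2836, 0.0872]
eef_rot: [-0.0, 1.0, 0.015, -0.001]
wrist_force: [-0.5, 0.1, -1.3]
grip_width: 0.0572
```

Request:
apply_moves --turn '[[0,0,0],[0,0,0],[0,0,0],[0,0,0]]' --translation '[[0,0,0.1],[0,0,0.2],[0,0,0.2],[0,0,0.2]]' --fingers '[1,1,1,1]'

```text
t: 15.72
ee_pos: [0.57, -0.2836, 0.0852]
eef_rot: [-0.0, 1.0, 0.015, -0.001]
wrist_force: [-0.5, -0.5, -1.2]
grip_width: 0.057
```

```bash
python3 p.py .5698 -.2831 .085 1.6 1;python3 look.py c14 160 290 190 370 90 200
python3 - <<'E'
from h import *
s=dict(np.load("s_c14.npz"));cv2.imwrite("pics/c14b.png",cv2.resize(s["color"][340:465,180:350],(800,588),interpolation=2))
W=cloud(s);print(np.nanmedian(W[385:400,265:290,2]))
E
```

```text
at [ 0.57   -0.2836  0.0852] yaw 1.67 q [-0.57  0.49  1.59 -0.    1.06  0.97] F [-0.5 -0.5 -1.2] w 0.057 t 15.725
total d [-0.02 -0.05  0.02] turn [-0.02  0.09  0.07]
[-0.02, -0.05, 0.02] [-0.0, 0.1, 0.1]
0.10716591213524451
```

View pics/c14b.png

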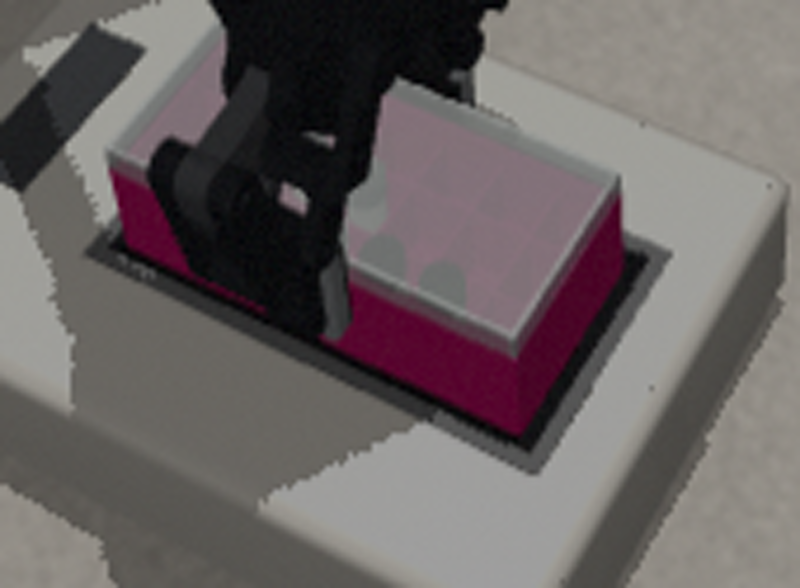

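Request:
apply_moves --turn '[[0,0,0],[0,0,0],[0,0,0]]' --translation '[[0,0,0.1],[0,0,0.15],[0,0,0.15]]' --fingers '[1,1,1]'

```text
t: 16.2
ee_pos: [0.5701, -0.2836, 0.0841]
eef_rot: [-0.0, 1.0, 0.015, -0.001]
wrist_force: [-1.1, -0.1, 1.0]
grip_width: 0.0571
```

Request:
apply_moves --turn '[[0,0,0],[0,0,0],[0,0,0]]' --translation '[[0,0,0.1],[0,0,0.1],[0,0,0.1]]' --fingers '[1,1,1]'

```text
t: 16.58
ee_pos: [0.57, -0.2836, 0.084]
eef_rot: [0.0, 1.0, 0.015, -0.0]
wrist_force: [-2.2, 1.0, 5.2]
grip_width: 0.0572
```

On the plate (5 N). Release and rise.

Request:
apply_moves --turn '[[0,0,0],[0,0,0],[0,0,0],[0,0,0],[0,0,0],[0,0,0],[0,0,0],[0,0,0]]' --translation '[[0,0,0],[0,0,0],[0,0,0],[0,0,0],[0,0,-2],[0,0,-5],[0,0,-8],[0,0,-9]]' --fingers '[0.5,0,0,0,0,0,0,0]'

```text
t: 17.58
ee_pos: [0.5711, -0.2842, 0.176]
eef_rot: [0.001, 1.0, 0.015, 0.001]
wrist_force: [0.2, 0.6, -0.8]
grip_width: 0.0853
```

```bash
python3 p.py .5557 -.0147 .12 -6.33 1; cat > /dev/null; python3 look.py c15 160 290 190 370 90 200
python3 - <<'E'
from h import *
s=dict(np.load("s_c15.npz"));cv2.imwrite("pics/c15b.png",cv2.resize(s["color"][340:465,180:350],(800,588),interpolation=2))
W=cloud(s);m=comp(np.abs(W[...,2]-.106)<.006,(285,390));print(rect(W[m][:,:2]),np.median(W[m][:,2]))
E
```

```text
at [ 0.5711 -0.2842  0.176 ] yaw 1.67 q [-0.57  0.41  1.47 -0.    1.25  0.97] F [ 0.2  0.6 -0.8] w 0.0853 t 17.575
total d [ -0.76 -26.99   5.54] turn [ 0.12 -0.13  8.  ]
[-0.76, -26.99, 5.54] [0.1, -0.1, 8.0]
(array([ 566.1, -283.8]), 131.3, 60.6, 1.51) 0.1060110495632336
```

View pics/c15b.png

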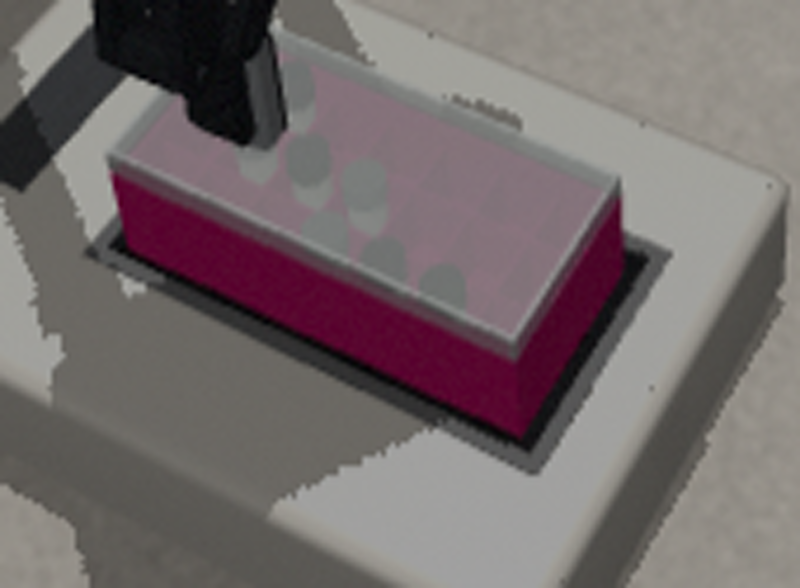

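View pics/c15.png

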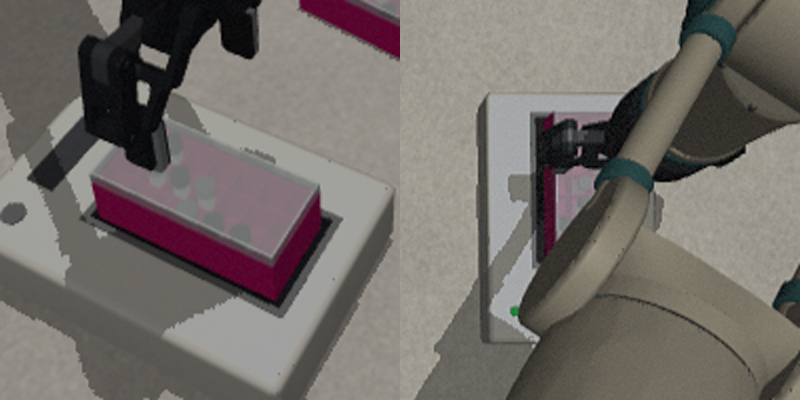

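The box is on the plate, upright and aligned. I'll move over to the aside box, then measure centring in the clear top view.

Request:
apply_moves --turn '[[0,0,1],[0,0,2],[0,0,4],[0,0,5],[0,0,7],[0,0,8],[0,0,8],[0,0,8]]' --translation '[[-0.1,-4,0],[-0.3,-8.5,0],[-0.4,-13,0],[-0.5,-17.5,1],[-0.6,-22,2],[-0.7,-25.5,3.5],[-0.8,-27,4.5],[-0.8,-27,5]]' --fingers '[0,0,0,0,0,0,0,0]'

```text
t: 18.68
ee_pos: [0.554, -0.0139, 0.1232]
eef_rot: [0.001, 0.999, -0.054, -0.001]
wrist_force: [-0.3, 0.6, -0.4]
grip_width: 0.0854
```

```bash
python3 p.py .5557 -.0147 .0215 -6.33 1; python3 look.py c16 160 200 270 370 90 200
python3 - <<'E'
from h import *
t0=dict(np.load("top0.npz"));t=dict(np.load("t_c16.npz"));s0=dict(np.load("scene0.npz"));s=dict(np.load("s_c16.npz"))
W=cloud(t);m=comp(np.abs(W[...,2]-.106)<.012,(456,185));print("top",rect(W[m][:,:2]),np.nanmedian(W[m][:,2]),m.sum())
W=cloud(s);m=comp(np.abs(W[...,2]-.106)<.006,(285,390));print("scene",rect(W[m][:,:2]),np.median(W[m][:,2]))
for th in(40,50,60,70,90,110):
  o=[]
  for d,sd in((t0,(456,185)),(s0,(262,395))):
    m=comp(d["color"].max(2)<th,sd);ys,xs=np.nonzero(m);o.append(rect(pix2plane(d,np.c_[xs,ys],.06)))
  print(th,o)
cv2.imwrite("pics/c16b.png",np.hstack([cv2.resize(t0["color"][125:235,405:510],(400,419),interpolation=2),cv2.resize(t["color"][125:235,405:510],(400,419),interpolation=2)]))
E
```

```text
at [ 0.554  -0.0139  0.1232] yaw -6.23 q [-0.15  0.34  1.73 -0.    1.07  1.53] F [-0.3  0.6 -0.4] w 0.0854 t 18.675
total d [ 0.19  0.04 10.17] turn [0.09 0.07 0.1 ]
[0.19, 0.04, 10.17] [0.1, 0.1, 0.1]
top (array([ 569.2, -284.9]), 130.2, 59.9, 1.53) 0.10597828814761612 2417
scene (array([ 566. , -284.2]), 131.3, 60.5, 1.37) 0.10597644885022683
40 [(array([ 568.3, -284.1]), 138.7, 68.1, 0.7), (array([ 564.8, -281.1]), 140.3, 68.2, 1.62)]
50 [(array([ 568.2, -283.4]), 137.9, 68.6, 1.5), (array([ 564.5, -280.4]), 141.9, 69.3, 1.85)]
60 [(array([ 569.2, -283.3]), 139.9, 68.7, 1.52), (array([ 564.5, -280.5]), 141.7, 69.5, 1.57)]
70 [(array([ 569.2, -283.1]), 139.8, 69.1, 1.54), (array([ 564.6, -281.1]), 141.8, 70.7, 1.59)]
90 [(array([ 569.1, -283.6]), 147.4, 77.0, 1.93), (array([ 565.1, -281.3]), 150.0, 77.8, 1.84)]
110 [(array([ 568.2, -283. ]), 149.2, 79.0, 1.72), (array([ 564.6, -280.7]), 151.4, 79.4, 1.59)]
```

View pics/c16b.png

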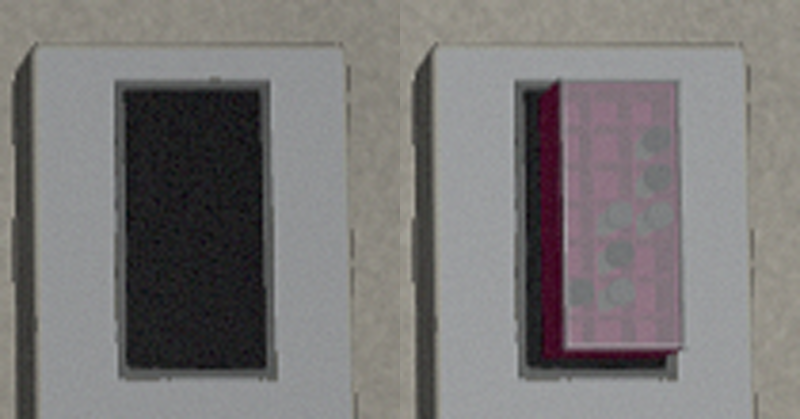

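View pics/c16.png

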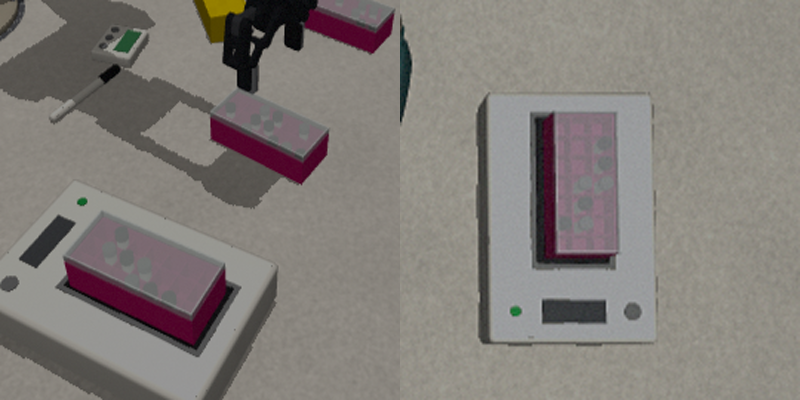

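The box sits inside the plate in both views, but the top view gives about 1.6 mm off towards −y and the scene view about 3 mm. I'll refine that at the z = 60 mm level using the box's lower edges, and measure the bottom box.

```bash
python3 - <<'E'
from h import *
t=dict(np.load("t_c16.npz"));s=dict(np.load("s_c16.npz"))
W=cloud(t);z=W[...,2]
m=comp(np.abs(z-.0455)<.010,(165,190));print("bottom top-cam",rect(W[m][:,:2]),np.nanmedian(z[m]),m.sum())
n,l,st,c=cv2.connectedComponentsWithStats((np.abs(z-.0455)<.01).astype(np.uint8))
for i in range(1,n):
    if st[i,4]>500:print(c[i].round(),rect(W[l==i][:,:2]),st[i,4])
# magenta vs black boundary -> box lower edges in plane z=.06
R=cv2.cvtColor(s["color"],cv2.COLOR_BGR2HSV)
cv2.imwrite("pics/c17.png",cv2.resize(s["color"][385:445,200:320],(800,400),interpolation=cv2.INTER_CUBIC))
cv2.imwrite("pics/c18.png",cv2.resize(t["color"][140:230,425:485],(400,600),interpolation=cv2.INTER_CUBIC))
E
```

```text
bottom top-cam (array([538.1, 255.3]), 130.4, 59.4, -6.37) 0.04578051515624315 2137
[617. 155.] (array([ 641.5, -606.2]), 122.3, 87.7, -14.36) 1718
[173. 194.] (array([538.1, 255.3]), 130.4, 59.4, -6.37) 2137
[312. 206.] (array([526.2, -12.5]), 71.9, 57.9, -6.48) 985
[191. 290.] (array([362.4, 199.3]), 128.6, 59.0, -46.3) 1572
```

View pics/c17.png

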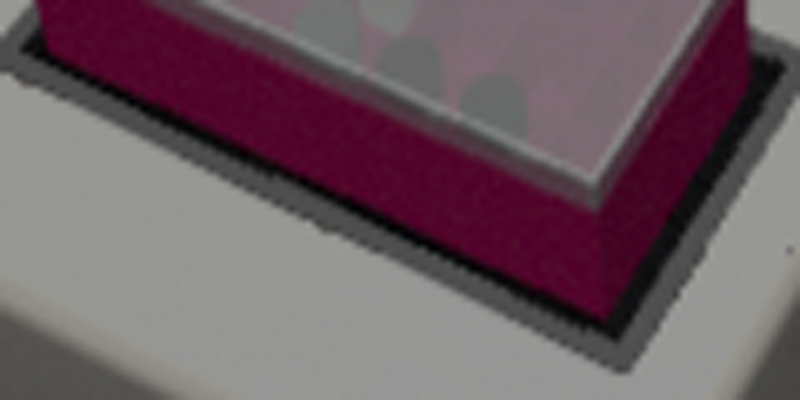

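View pics/c18.png

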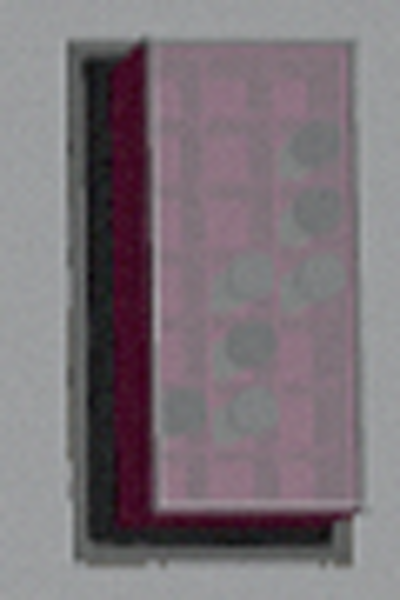

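```bash
python3 - <<'E'
from h import *
t=dict(np.load("t_c16.npz"));s=dict(np.load("s_c16.npz"))
f=lambda d,o,pts:pix2plane(d,np.array(o)+(np.array(pts)+.5)/6.6667-.5,.06)*1000
def gap(b,k,name):
    # distance between the parallel lines, box edge b and plate edge k
    d=k[1]-k[0];n=np.array([-d[1],d[0]])/np.hypot(*d);print(name,((b-k[0])@n).round(1))
S=[200,385];T=[425,140]
gap(f(s,S,[(47,48),(600,320)]),f(s,S,[(25,48),(612,338)]),"scene -y")
gap(f(s,S,[(747,92),(608,320)]),f(s,S,[(782,65),(614,338)]),"scene +x")
gap(f(t,T,[(113,100),(118,525)]),f(t,T,[(84,60),(92,540)]),"top +y")
gap(f(t,T,[(120,528),(335,518)]),f(t,T,[(92,545),(335,543)]),"top -x")
E
```

```text
scene -y [2.1 2.1]
scene +x [-3.3 -2.9]
top +y [8.1 7.4]
top -x [4.8 7.1]
```

At the plate level the margins are −y 2.1 mm, +y 7.7 mm (sum ≈ 10 ✓.), +x 3.1, −x ~6 (sum ≈ 9 ✓.). So the box is off by (+1.4, −2.8) mm, and I'll fix that now.

```bash
python3 p.py .570 -.2836 .165 1.6 1
```

```text
at [ 0.5546 -0.0153  0.1237] yaw -6.34 q [-0.15  0.34  1.73 -0.    1.07  1.53] F [-0.3 -0.4 -0.1] w 0.0856 t 18.775
total d [ 4.49 26.51 -4.08] turn [ 0.11  0.02 -7.94]
[4.49, 26.51, -4.08] [0.1, 0.0, -7.9]
```

Request:
apply_moves --turn '[[0,0,0],[0,0,-1],[0,0,-3],[0,0,-5],[0,0,-7],[0,0,-8],[0,0,-8],[0,0,-8]]' --translation '[[0.5,3,-2],[1.3,7.5,-4],[2.1,12,-4.1],[2.9,17,-4.1],[3.7,21.5,-4.1],[4.3,25.3,-4.1],[4.5,26.5,-4.1],[4.5,26.5,-4.1]]' --fingers '[0,0,0,0,0,0,0,0]'

```text
t: 19.77
ee_pos: [0.5697, -0.2849, 0.1652]
eef_rot: [0.001, 1.0, 0.013, -0.0]
wrist_force: [-0.3, 1.0, -0.0]
grip_width: 0.0853
```

```bash
python3 p.py .570 -.2836 .082 1.6 1
```

```text
at [ 0.5697 -0.2849  0.1652] yaw 1.51 q [-0.57  0.42  1.49 -0.    1.23  0.97] F [-0.3  1.  -0. ] w 0.0853 t 19.775
total d [ 0.03 -0.14  8.32] turn [ 0.09  0.02 -0.09]
[0.03, -0.14, 8.32] [0.1, 0.0, -0.1]
```

Request:
apply_moves --turn '[[0,0,0],[0,0,0],[0,0,0],[0,0,0],[0,0,0],[0,0,0]]' --translation '[[0,-0.1,2],[0,-0.1,5],[0,-0.1,7.2],[0,-0.1,8],[0,-0.1,8.2],[0,-0.1,8.2]]' --fingers '[0,0,0,0,0,0]'

```text
t: 20.52
ee_pos: [0.5703, -0.2839, 0.0841]
eef_rot: [0.001, 1.0, 0.013, 0.0]
wrist_force: [-1.5, 0.3, -0.2]
grip_width: 0.0855
```

Request:
apply_moves --turn '[[0,0,0],[0,0,0],[0,0,0],[0,0,0],[0,0,0],[0,0,0]]' --translation '[[0,0,0],[0,0,0],[0,0,0],[0,0,0],[0,0,0],[0,0,0]]' --fingers '[0.3,0.6,1,1,1,1]'

```text
t: 21.28
ee_pos: [0.5709, -0.2843, 0.0853]
eef_rot: [0.002, 1.0, 0.013, 0.001]
wrist_force: [0.3, 0.3, 5.9]
grip_width: 0.0574
```

```bash
python3 p.py .5686 -.2808 .090 1.6 1
```

```text
at [ 0.5709 -0.2843  0.0853] yaw 1.52 q [-0.57  0.49  1.59 -0.    1.06  0.97] F [0.3 0.3 5.9] w 0.0574 t 21.275
total d [-0.22 -0.35 -0.47] turn [ 0.2  -0.16 -0.08]
[-0.22, -0.35, -0.47] [0.2, -0.2, -0.1]
```

Request:
apply_moves --turn '[[0,0,0],[0,0,0],[0,0,0],[0,0,0],[0,0,0],[0,0,0],[0,0,0]]' --translation '[[0,0,-0.3],[0,0,-0.6],[-0.13,-0.28,-0.6],[-0.13,-0.28,-0.5],[-0.13,-0.28,-0.4],[-0.13,-0.28,-0.3],[-0.13,-0.28,-0.2]]' --fingers '[1,1,1,1,1,1,1]'

```text
t: 22.15
ee_pos: [0.5696, -0.2815, 0.0872]
eef_rot: [0.002, 1.0, 0.013, 0.001]
wrist_force: [-0.1, -0.6, -2.7]
grip_width: 0.0571
```

```bash
python3 p.py .5694 -.2815 .085 1.5 1
```

```text
at [ 0.5696 -0.2815  0.0872] yaw 1.52 q [-0.57  0.48  1.6  -0.    1.06  0.98] F [-0.1 -0.6 -2.7] w 0.0571 t 22.15
total d [-0.02 -0.01  0.22] turn [ 0.19 -0.16  0.02]
[-0.02, -0.01, 0.22] [0.2, -0.2, 0.0]
```

Request:
apply_moves --turn '[[0,0,0],[0,0,0],[0,0,0],[0,0,0]]' --translation '[[0,0,0.1],[0,0,0.15],[0,0,0.2],[0,0,0.2]]' --fingers '[1,1,1,1]'

```text
t: 22.65
ee_pos: [0.5696, -0.2816, 0.0854]
eef_rot: [0.002, 1.0, 0.013, 0.001]
wrist_force: [-0.7, 1.0, 0.1]
grip_width: 0.057
```

Request:
apply_moves --turn '[[0,0,0],[0,0,0],[0,0,0]]' --translation '[[0,0,0.1],[0,0,0.15],[0,0,0.15]]' --fingers '[1,1,1]'

```text
t: 23.02
ee_pos: [0.5696, -0.2815, 0.0854]
eef_rot: [0.002, 1.0, 0.013, 0.002]
wrist_force: [-2.6, 0.6, 6.9]
grip_width: 0.0574
```

Contact, so release, rise and go to the aside box.

Request:
apply_moves --turn '[[0,0,0],[0,0,0],[0,0,0],[0,0,0],[0,0,0],[0,0,0],[0,0,0],[0,0,0]]' --translation '[[0,0,0],[0,0,0],[0,0,0],[0,0,0],[0,0,-2],[0,0,-5],[0,0,-8],[0,0,-8.5]]' --fingers '[0.5,0,0,0,0,0,0,0]'

```text
t: 24.02
ee_pos: [0.5705, -0.282, 0.1726]
eef_rot: [0.003, 1.0, 0.013, 0.004]
wrist_force: [-1.4, 0.2, 0.2]
grip_width: 0.0855
```

```bash
python3 p.py .5557 -.0147 .12 -6.33 1
```

```text
at [ 0.5705 -0.282   0.1726] yaw 1.53 q [-0.57  0.41  1.49 -0.    1.24  0.98] F [-1.4  0.2  0.2] w 0.0855 t 24.025
total d [ -0.81 -26.79   5.08] turn [ 0.34 -0.45  7.85]
[-0.81, -26.79, 5.08] [0.3, -0.5, 7.9]
```

Request:
apply_moves --turn '[[0,0,1],[0,0,2],[0.3,-0.4,4],[0.3,-0.4,5],[0.3,-0.4,7],[0.3,-0.4,7.9],[0.3,-0.4,7.9],[0.3,-0.4,7.9]]' --translation '[[-0.1,-4,0],[-0.3,-8.5,0],[-0.4,-13,0],[-0.5,-17.5,1],[-0.6,-22,2],[-0.7,-25.3,3.5],[-0.8,-26.8,4.5],[-0.8,-26.8,5]]' --fingers '[0,0,0,0,0,0,0,0]'

```text
t: 25.02
ee_pos: [0.5551, -0.0142, 0.1196]
eef_rot: [0.001, 0.999, -0.055, -0.0]
wrist_force: [-0.3, -0.3, 0.9]
grip_width: 0.086
```

```bash
python3 p.py .5557 -.0147 .0215 -6.33 1; python3 look.py c19 160 200 270 370 90 200
python3 - <<'E'
from h import *
t=dict(np.load("t_c19.npz"));s=dict(np.load("s_c19.npz"))
W=cloud(t);m=comp(np.abs(W[...,2]-.106)<.012,(456,185));print("top",rect(W[m][:,:2]),np.nanmedian(W[m][:,2]),m.sum())
W=cloud(s);m=comp(np.abs(W[...,2]-.106)<.006,(285,390));print("scene",rect(W[m][:,:2]),np.median(W[m][:,2]))
a=cv2.resize(s["color"][385:445,200:320],(800,400),interpolation=cv2.INTER_CUBIC)[:,300:]
a=cv2.copyMakeBorder(a,0,200,0,0,0)
cv2.imwrite("pics/c20.png",cv2.resize(s["color"][385:445,200:320],(800,400),interpolation=cv2.INTER_CUBIC))
cv2.imwrite("pics/c21.png",cv2.resize(t["color"][140:230,425:485],(400,600),interpolation=cv2.INTER_CUBIC))
E
```

```text
at [ 0.5551 -0.0142  0.1196] yaw -6.27 q [-0.15  0.35  1.74 -0.    1.06  1.53] F [-0.3 -0.3  0.9] w 0.086 t 25.025
total d [0.07 0.03 9.81] turn [0.06 0.05 0.06]
[0.07, 0.03, 9.81] [0.1, 0.1, 0.1]
top (array([ 569. , -283.2]), 131.5, 59.7, 1.73) 0.10599916533921339 2411
scene (array([ 564.9, -282. ]), 131.4, 60.1, 1.5) 0.10599030344801708
```

View pics/c20.png

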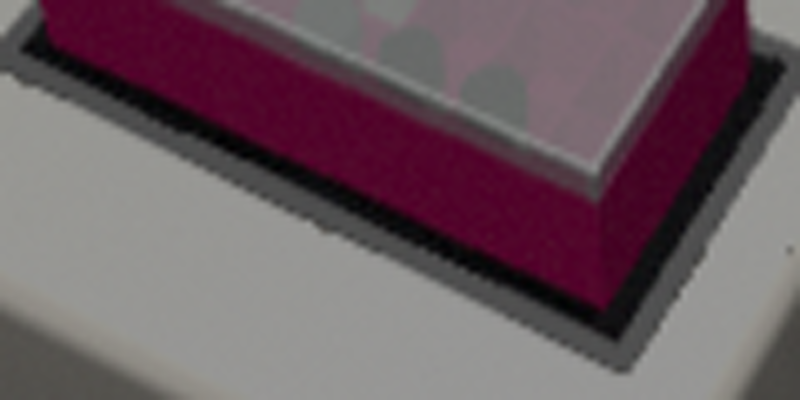

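View pics/c21.png

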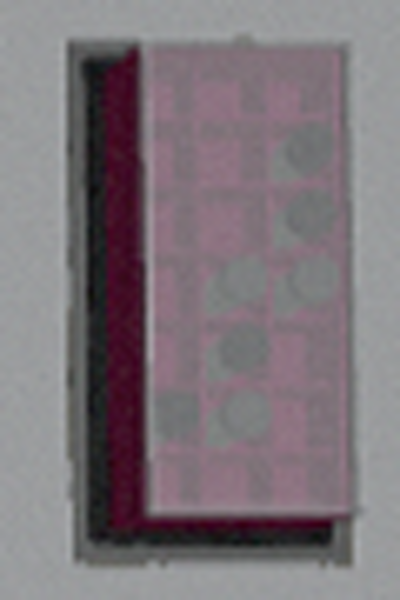

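Margins are now about 4.5–5.5 mm all round: −y grew to ~4.3 and +y is ~5.5. The plate placing is good. Next, grip the aside box again.

Request:
apply_moves --turn '[[0,0,0],[0,0,0],[0,0,0],[0,0,0],[0,0,0],[0,0,0],[0,0,0]]' --translation '[[0,0,2],[0,0,5],[0,0,7.5],[0,0,9],[0,0,9.6],[0,0,9.8],[0,0,9.8]]' --fingers '[0,0,0,0,0,0,0]'

```text
t: 26.0
ee_pos: [0.5563, -0.0159, 0.0227]
eef_rot: [0.001, 0.998, -0.056, 0.001]
wrist_force: [-0.4, -0.0, 0.2]
grip_width: 0.0853
```

Request:
apply_moves --turn '[[0,0,0],[0,0,0],[0,0,0],[0,0,0],[0,0,0],[0,0,0]]' --translation '[[0,0,0],[0,0,0],[0,0,0],[0,0,0],[0,0,0],[0,0,0]]' --fingers '[0.3,0.6,1,1,1,1]'

```text
t: 26.75
ee_pos: [0.5571, -0.0159, 0.0236]
eef_rot: [0.001, 0.998, -0.056, 0.002]
wrist_force: [0.9, 1.4, 5.7]
grip_width: 0.0571
```

Request:
apply_moves --turn '[[0,0,0],[0,0,0],[0,0,0],[0,0,0],[0,0,0],[0,0,0]]' --translation '[[0,0,-0.5],[0,0,-1.5],[0,0,-4],[0,0,-7],[0,0,-9],[0,0,-9.5]]' --fingers '[1,1,1,1,1,1]'

```text
t: 27.5
ee_pos: [0.5576, -0.0158, 0.1203]
eef_rot: [0.001, 0.998, -0.056, 0.003]
wrist_force: [0.2, -0.1, -1.3]
grip_width: 0.0569
```

```bash
python3 p.py .539 .255 .10 -6.5 1; python3 look.py c22 280 130 200 120 90 200
python3 - <<'E'
from h import *
s=dict(np.load("s_c22.npz"))
W=cloud(s);m=comp(np.abs(W[...,2]-.0455)<.006,(395,202));print("bottom scene",rect(W[m][:,:2]),np.median(W[m][:,2]),m.sum())
E
```

```text
at [ 0.5576 -0.0158  0.1203] yaw -6.38 q [-0.15  0.35  1.74 -0.    1.05  1.53] F [ 0.2 -0.1 -1.3] w 0.0569 t 27.5
total d [ -4.87 -26.71   1.96] turn [ 0.09 -0.37  0.12]
[-4.87, -26.71, 1.96] [0.1, -0.4, 0.1]
bottom scene (array([537.8, 255.6]), 124.8, 63.1, -6.23) 0.045870504822193015 949
```

View pics/c22.png

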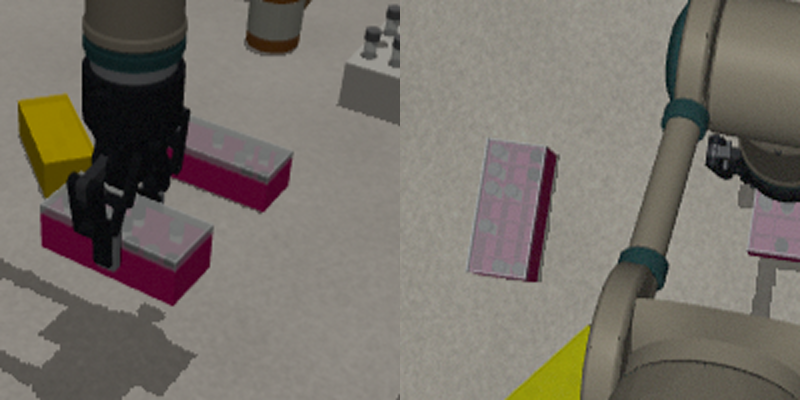

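Request:
apply_moves --turn '[[0,0,0],[0,-0.2,0],[0,-0.2,0],[0,-0.2,0],[0,-0.2,0],[0,-0.2,0],[0,-0.2,0],[0,-0.2,0]]' --translation '[[-0.5,-2.7,0],[-1.3,-7.2,0],[-2.2,-12,0],[-3.1,-17,0],[-3.9,-21.5,0],[-4.5,-25,0.5],[-4.8,-26.7,1.5],[-4.8,-26.7,2.5]]' --fingers '[1,1,1,1,1,1,1,1]'

```text
t: 28.6
ee_pos: [0.5381, 0.2551, 0.0918]
eef_rot: [0.001, 0.998, -0.055, -0.001]
wrist_force: [-0.0, -0.5, -1.7]
grip_width: 0.0574
```

```bash
python3 p.py .540 .255 .0685 -6.5 1
```

```text
at [0.5381 0.2551 0.0918] yaw -6.28 q [ 0.33  0.43  1.68 -0.    1.04  2.01] F [-0.  -0.5 -1.7] w 0.0574 t 28.6
total d [ 0.19 -0.02  2.33] turn [0.16 0.07 0.22]
[0.19, -0.02, 2.33] [0.2, 0.1, 0.2]
```

Request:
apply_moves --turn '[[0,0,0],[0,0,0.1],[0,0,0.1],[0,0,0.1]]' --translation '[[0.1,0,0.8],[0.1,0,1.5],[0.1,0,1.9],[0.1,0,1.9]]' --fingers '[1,1,1,1]'

```text
t: 29.1
ee_pos: [0.5391, 0.2544, 0.0726]
eef_rot: [0.002, 0.998, -0.056, -0.001]
wrist_force: [0.7, 0.3, -1.6]
grip_width: 0.0571
```

```bash
python3 p.py .540 .255 .0685 -6.5 1; python3 look.py c23 280 130 200 120 90 200
python3 - <<'E'
from h import *
s=dict(np.load("s_c23.npz"));t=dict(np.load("t_c23.npz"))
cv2.imwrite("pics/c24.png",cv2.resize(s["color"][160:240,350:440],(675,600),interpolation=cv2.INTER_CUBIC))
cv2.imwrite("pics/c25.png",cv2.resize(t["color"][145:240,130:210],(505,600),interpolation=cv2.INTER_CUBIC))
E
```

```text
at [0.5391 0.2544 0.0726] yaw -6.42 q [ 0.33  0.45  1.7  -0.    0.99  2.01] F [ 0.7  0.3 -1.6] w 0.0571 t 29.1
total d [ 0.08 -0.08  0.41] turn [0.18 0.08 0.08]
[0.08, -0.08, 0.41] [0.2, 0.1, 0.1]
```

View pics/c24.png

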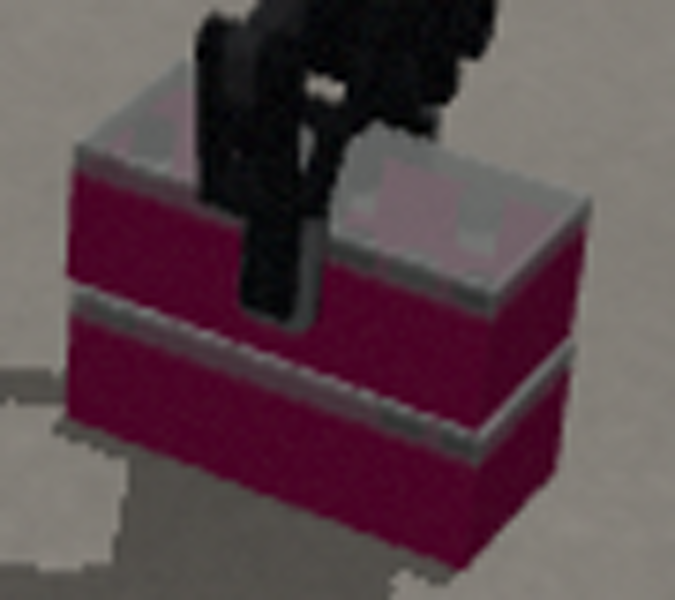

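View pics/c25.png

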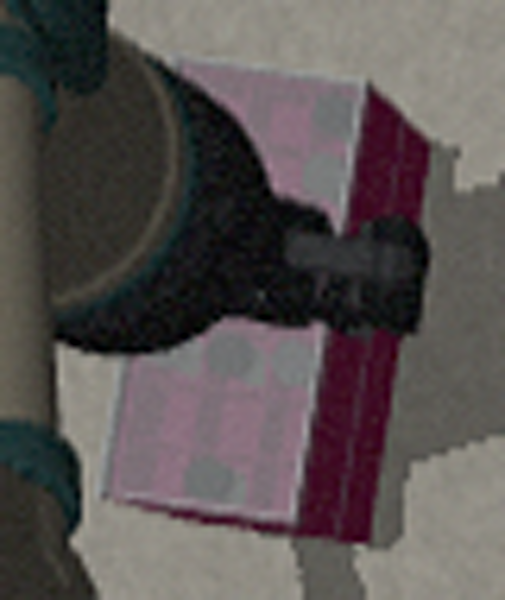

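```bash
python3 - <<'E'
from h import *
s=dict(np.load("s_c23.npz"))
f=lambda p,z:pix2plane(s,np.array([350,160])+(np.array(p)+.5)/7.5-.5,z)*1000
U=[(68,277),(487,430),(572,342)];L=[(71,287),(480,438),(574,350)]
for zu in(.048,.049,.050):print(zu,(f(U,zu)-f(L,.0453)).round(1).tolist())
W=cloud(s)
c=s["color"]
a=cv2.resize(c[185:235,355:430],(795,530),interpolation=cv2.INTER_LANCZOS4);cv2.imwrite("pics/c26.png",cv2.convertScaleAbs(a,alpha=1.6))
E
```

```text
0.048 [[-1.3, 0.5], [1.4, 0.7], [-0.8, -0.4]]
0.049 [[-0.7, -0.9], [1.8, -0.7], [-0.4, -1.9]]
0.05 [[-0.1, -2.3], [2.2, -2.1], [-0.0, -3.4]]
```

View pics/c26.png

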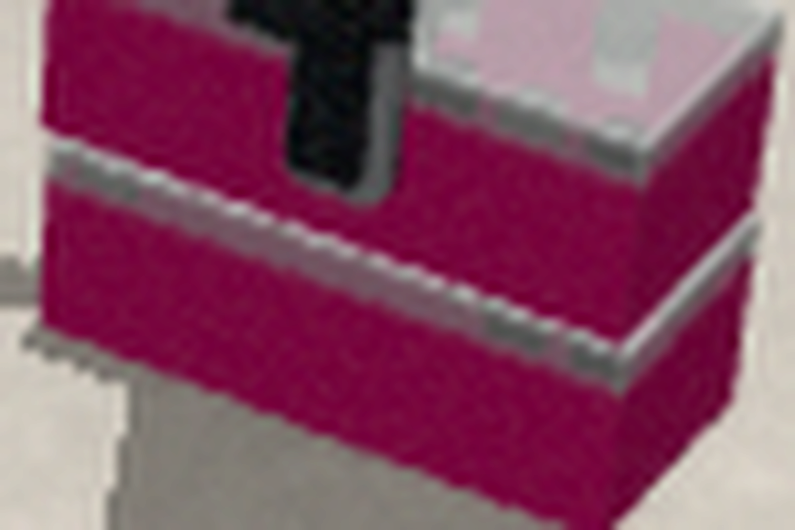

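Corners agree within about 1 mm (average x ≈ +0.2, y ≈ −0.7), so nudge +0.5 mm in y and lower.

Request:
apply_moves --turn '[[0,0,0],[0,0,0],[0,0,0],[0,0,0]]' --translation '[[0,-0.05,0.1],[0,-0.05,0.2],[0,-0.05,0.25],[0,-0.05,0.25]]' --fingers '[1,1,1,1]'

```text
t: 29.7
ee_pos: [0.5394, 0.2553, 0.0705]
eef_rot: [0.001, 0.998, -0.056, -0.0]
wrist_force: [0.2, -0.6, -1.2]
grip_width: 0.057
```

Request:
apply_moves --turn '[[0,0,0],[0,0,0],[0,0,0]]' --translation '[[0,0,0.1],[0,0,0.15],[0,0,0.15]]' --fingers '[1,1,1]'

```text
t: 30.08
ee_pos: [0.5394, 0.2553, 0.069]
eef_rot: [0.001, 0.998, -0.056, -0.0]
wrist_force: [0.2, -0.8, -1.8]
grip_width: 0.0575
```

Request:
apply_moves --turn '[[0,0,0],[0,0,0],[0,0,0]]' --translation '[[0,0,0.1],[0,0,0.15],[0,0,0.15]]' --fingers '[1,1,1]'

```text
t: 30.45
ee_pos: [0.5394, 0.2553, 0.0687]
eef_rot: [0.001, 0.998, -0.056, -0.0]
wrist_force: [-2.6, -0.9, 6.1]
grip_width: 0.0571
```

Contact (6 N). Check alignment before releasing.

```bash
python3 look.py c27 280 130 200 120 90 200
python3 - <<'E'
from h import *
s=dict(np.load("s_c27.npz"));t=dict(np.load("t_c27.npz"))
a=cv2.resize(s["color"][185:235,355:430],(795,530),interpolation=cv2.INTER_LANCZOS4);cv2.imwrite("pics/c28.png",cv2.convertScaleAbs(a,alpha=1.6))
E
```

```text
(no output)
```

View pics/c28.png

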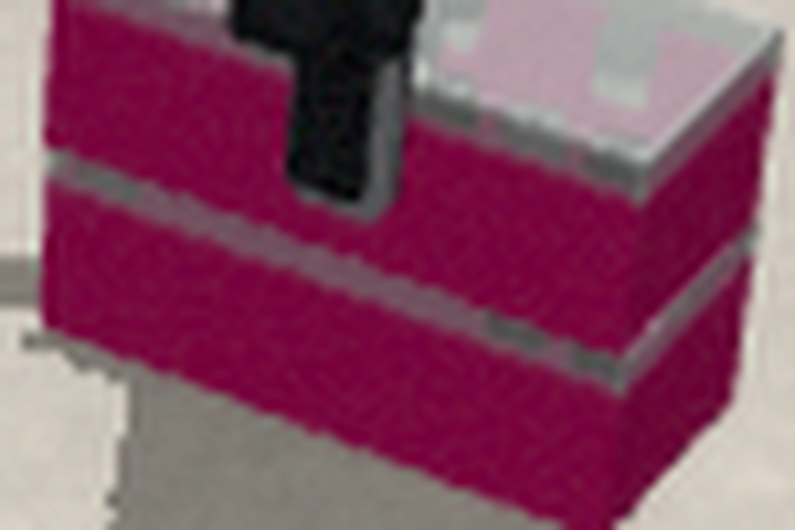

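The front face is flush, and the right end shows under 1 mm of ledge at (690,300). Release and retreat, also clearing the camera view.

Request:
apply_moves --turn '[[0,0,0],[0,0,0],[0,0,0],[0,0,0],[0,0,0],[0,0,0],[0,0,0],[0,0,0]]' --translation '[[0,0,0],[0,0,0],[0,0,0],[0,0,0],[0,0,-2],[0,0,-6],[0,0,-11],[0,0,-15]]' --fingers '[0.5,0,0,0,0,0,0,0]'

```text
t: 31.55
ee_pos: [0.5397, 0.2558, 0.2206]
eef_rot: [0.001, 0.998, -0.056, 0.001]
wrist_force: [-0.1, 0.4, -0.8]
grip_width: 0.0854
```

Request:
apply_moves --turn '[[0,0,0],[0,0,0],[0,0,0],[0,0,0],[0,0,0],[0,0,0],[0,0,0],[0,0,0]]' --translation '[[0,4,0],[-1,8,0],[-2,12,0],[-3,16,0],[-4,20,0],[-5,23,0],[-5,24,0],[-5,24,0]]' --fingers '[0,0,0,0,0,0,0,0]'

```text
t: 32.55
ee_pos: [0.4638, 0.0227, 0.2211]
eef_rot: [0.001, 0.998, -0.056, 0.001]
wrist_force: [-0.1, -0.1, 0.1]
grip_width: 0.0852
```

```bash
python3 p.py .5 0 .2 -6.3 1; python3 look.py c29 330 130 120 120 120 110
python3 - <<'E'
from h import *
s=dict(np.load("s_c29.npz"));t=dict(np.load("t_c29.npz"))
W=cloud(t)
for nm,sd,z in(("restacked",(165,190),.0905),("plate box",(460,185),.106)):
    m=comp(np.abs(W[...,2]-z)<.012,sd);print(nm,rect(W[m][:,:2]),np.nanmedian(W[m][:,2]),m.sum())
W=cloud(s)
for nm,sd,z in(("restacked",(398,185),.0905),("plate box",(285,390),.106)):
    m=comp(np.abs(W[...,2]-z)<.006,sd);print(nm,"scene",rect(W[m][:,:2]),np.nanmedian(W[m][:,2]),m.sum())
cv2.imwrite("pics/c29f.png",s["color"])
E
```

```text
at [0.4638 0.0227 0.2211] yaw -6.47 q [-0.1   0.12  1.77 -0.    1.25  1.58] F [-0.1 -0.1  0.1] w 0.0852 t 32.55
total d [3.85 1.85 2.12] turn [ 0.06 -0.12 -0.17]
[3.85, 1.85, 2.12] [0.1, -0.1, -0.2]
restacked (array([537.4, 254.2]), 130.3, 60.1, -6.46) 0.0905903289889276 2362
plate box (array([ 568.6, -283.2]), 131.0, 60.0, 1.68) 0.10591121880791748 2410
restacked scene (array([533.6, 254.8]), 132.8, 63.7, -5.42) 0.09092196957569487 1129
plate box scene (array([ 565., -282.]), 131.6, 60.3, 1.86) 0.10598879228280811 4018
```

View pics/c29.png

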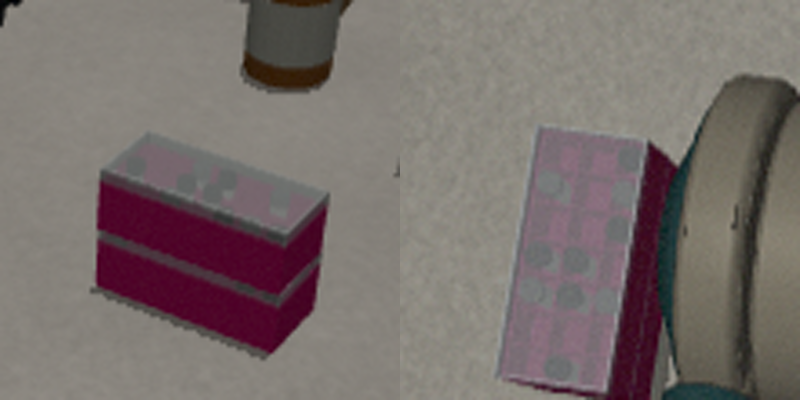

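View pics/c29f.png

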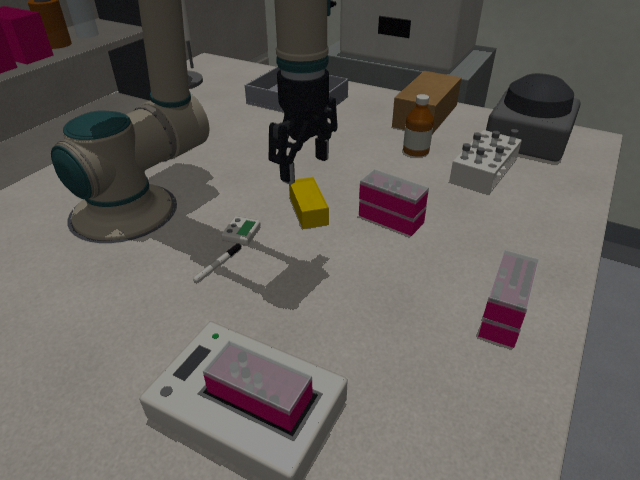

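Both placings check out: the restacked pair is flush at scene (393,203), and the middle box is centred on the plate at scene (258,385). The arm is clear. Hand in.

```bash
python3 -c "
from plant import workorder;print(workorder.hand_in())"
```

```text
the job is handed in; nothing more can be done
None
```

The middle box is on the reader plate and the top box is back on the bottom box. I handed the job in at about 32.6 s, with the gripper open and touching nothing.

- **Sequence:** I set the top box aside on the bench, put the middle box on the plate, then restacked the top box. Each set-down ended with 5–7 N of contact.
- **One correction:** the first placing on the plate was off by about (+1.4, −2.8) mm, measured from the margins at plate level. I gripped the box again and shifted it.
- **Plate, last check:** the margins were about 4–5.5 mm where I checked (5 mm is ideal). The box's yaw read 1.7–1.9° against the plate's 1.6°.
- **Stack, last check:** the front faces were flush, and the right end showed under 1 mm of ledge. The top camera put the upper box within about 1 mm and 0.1° of the bottom box.
- **Disagreements:** the two cameras differed by 3–4 mm in absolute position, so I trusted edge-to-edge comparisons within one image. The scene camera read the restacked box's yaw as −5.4° and the top camera −6.5°. I trust the top camera, because the scene camera sees that box's top at a shallow angle, with far fewer pixels.

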